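# Load and clamp the slicer blades in the honing unit and start it

## Robot

A 7-joint arm with a two-finger parallel gripper is mounted at the origin on the work surface. World frame = base frame: x ahead of the robot, y to its left, z up, the work surface at z = 0. Lengths are in mm, angles in rad, forces in N, time in s.
With the tool pointing down it reaches from about 400 to 900 mm from the base axis. Payload 5.6 kg.
Tool frame: the origin (TCP) lies at the very end of the fingers, on their centre line; the grasp point (between the pads) lies 19 mm behind it; z points along the fingers, y is the direction in which the jaws open and shut (so a half turn about z gives the same grasp; the last joint's range is limited). The gripper opens to 92 mm and grips with 3 to 60 N. Pads are 20 mm wide; open, the fingers measure 128 mm over their backs; the gripper's body (75 mm by 189 mm) begins 69 mm behind the grasp point.
Start: joints at [1.248, 0.468, -0.012, 1.603, 0.006, 1.071, -0.056], TCP at [179.464, -624.741, 214.592] pointing down, gripper open.
Joint ranges: [-2.53, 2.53], [-0.31, 2.02], [-1.57, 1.55], [0.28, 2.44], [-1.29, 4.43], [0.15, 1.84], [-2.92, 2.92]. Speed limits (rad/s): [2.57, 2.57, 3.14, 3.14, 3.14, 3.14, 3.14].

## Interface

Orientations are given as a unit quaternion [x, y, z, w].
In Python, from station import manip, eyes, nets gives the robot as it stands. The module is installed in compiled form; this text tells all that it offers.
- The arm moves only by the tool arm_command, never from a script. Its argument "plan" is a list of rows, each an object with "travel": the shift along the tool's x, y, z in mm, a list of three; "rotation": the turn, a rotation vector about the tool's x, y, z in degrees, a list of three; "hand": the finger opening in mm, from 0 to 91.9. A call has 1 to 12 rows; each row shifts and turns the commanded pose from where the row before left it, along the tool's axes as they then stand; what a row does not reach is not made up. A row lasts 1/12 s, in which the tool goes at most 41.7 mm and 7.16 degrees, less where a joint would pass 70% of its speed; a pose out of reach is approached as far as the arm can. A call with a gripper value outside its range is refused whole. The fingers move at their own pace and stop on an object; "newtons" is the grip in N (left out, the last holds). Time passes only in rows, so rows that do not move let the fingers close. It gives the time, the measured TCP pose, the force and the opening at its end, in the units of the state.
- manip.read_state(): the state, without advancing time (a new reading comes with each control period).
- eyes.read_camera(name): name is "scene" or "top"; returns a dict with "pixels" (400x640x3 uint8, red, green, blue), "z_map" (400x640 float32, mm along the optical axis (not along the pixel's ray), 0 where there is no reading), "K" (3x3 intrinsics, pixels), "dist" ([k1, k2, p1, p2, k3] as OpenCV has them; the pictures are not rectified), "rvec" (rotation vector, rad) and "tvec" (3), from world to camera coordinates, as OpenCV has them. Camera axes: x right, y down, z forward; pixel columns grow to the right and rows downward; lengths in mm; the calibration is good to about 2 mm. A picture is of the moment at which its call begins.
- manip.sign_off(): hands the job in, once; it reports no verdict.
Trained networks look in the newest picture that a camera, given by its name, has taken for a name from the list of things; names that differ only in an ending like _2 or _b are one class to them, and where a whole thing is asked for, a point or a joint stands for the part that bears it (a point fixed in the world has none). Each returns a list of dicts, best first, with "conf" (0 to 1); they miss things now and then, are a little off and sometimes report something else, mostly with a low value. They report only what shows in the picture. A call takes as long as a camera call. They do not tell look-alikes from the thing itself.
- nets.search_frame(camera, query): "location" ([x, y, z] in mm, in world coordinates, good to about 4 mm: the middle of the surface that is visible of it).
- nets.regions_of(camera, query): "pixels" (400x640 bool, what is visible of it).
- nets.pinpoint(camera, query): "location" ([x, y, z] in mm, in world coordinates, good to about 4 mm: a listed point, or the origin of a listed thing).
The state is a dict: "t": time; "qpos": joint angles; "qvel": joint speeds; "tau": joint torques, N m; "tcp_pos": TCP position; "orientation": TCP orientation; "contact_force": force on the tool from outside, world axes, zero at the start; "torque": the same for the moment, N m; "gripper_width": finger opening in mm.
Only numpy, scipy, OpenCV 4.12 (cv2) and the standard library are available. Lean on these libraries where they do the work, as an engineer would, in place of code of your own. Each camera call takes 0.05 s, during which the arm holds its last target. There are 200 camera calls.

## Task

Set up the slicer's blades for honing: first turn the honing unit's grey selector knob to its yellow mark (load), then slide every blade carrier lying on the worktop, cutting edge first and fully home, into the slots in the unit's front, one to a slot. Tighten the red T-handle clockwise until it goes firm and the carriers are clamped, and only then turn the selector to its blue mark (hone). Leave everything else on the worktop where it is.

Things in the scene. Friction and masses are not known exactly. Their poses are not given: they have to be found in the camera images.
- unit: Honing unit: fixed bright-metal box 160 (x) by 350 (y) by 66 mm high. Origin: centre of its underside; x from its slotted front to its back (front face at x -80 mm), y to its left. Five flat slots side by side in the front, 66 mm apart, each 52 mm wide, 9 mm high, 65 mm deep, floor 12 mm above the worktop. On its top: red T-handle (right) and grey selector knob on a black dial (left).
- slot0 (a point): Mouth of slot 0 (0 is the rightmost seen from the robot, 4 the leftmost): middle of its lower lip, on the slot floor, in the plane of the unit's front face. Axes as the unit's: the slot runs 65 mm inwards along +x.
- slot1 (a point): Mouth of slot 1 (0 is the rightmost seen from the robot, 4 the leftmost): middle of its lower lip, on the slot floor, in the plane of the unit's front face. Axes as the unit's: the slot runs 65 mm inwards along +x.
- slot2 (a point): Mouth of slot 2 (0 is the rightmost seen from the robot, 4 the leftmost): middle of its lower lip, on the slot floor, in the plane of the unit's front face. Axes as the unit's: the slot runs 65 mm inwards along +x.
- slot3 (a point): Mouth of slot 3 (0 is the rightmost seen from the robot, 4 the leftmost): middle of its lower lip, on the slot floor, in the plane of the unit's front face. Axes as the unit's: the slot runs 65 mm inwards along +x.
- slot4 (a point): Mouth of slot 4 (0 is the rightmost seen from the robot, 4 the leftmost): middle of its lower lip, on the slot floor, in the plane of the unit's front face. Axes as the unit's: the slot runs 65 mm inwards along +x.
- selector (a joint): Angle of the selector knob (rad), growing clockwise seen from above, range 0 to 1.5. It clicks into four detents: yellow 0.06, green 0.52, white 0.98, blue 1.44; it falls into the nearest one when let go, and needs about 0.08 Nm to turn out of one.
- selector_grip (a point): On the knob's vertical axis at the height to grip, 33 mm above the unit's top. Turns with the knob: the grip bar (50 mm long, 14 mm thick, top 7 mm above this point; a disc of radius 26 mm below, its top 23 mm under this point) lies along its x; the white pointer line is at the bar's -x end and points at the chosen mark.
- mark_yellow (a point): Centre of the yellow mark, a 13 mm yellow dot on the dial 48 mm from the knob's axis (selector at 0.06 rad).
- mark_blue (a point): Centre of the blue mark, a 13 mm blue dot on the dial 48 mm from the knob's axis (selector at 1.44 rad).
- clamp (a joint): Angle of the T-handle of the clamp screw (rad), growing clockwise from above as it tightens, 0 to 2.7; starts loose at 0 to 0.3, stays where left. It lowers a jaw onto all carriers in the slots: even drag of 0.22 Nm until the jaw meets them at about 2.1 rad, then stiffer; firmly clamped at about 2.45 rad. Needs more than one grasp.
- clamp_grip (a point): Centre of the T-handle's horizontal red bar, on the screw's vertical axis, 41 mm above the unit's top. The bar (74 mm long, 12 mm thick, 14 mm tall, one end white) lies along its x and turns with the screw; below it only a thin stem.
- jaw: The clamp's jaw, a dark bar with a sprung pad (15 N per mm) over each slot, inside the unit and hidden from outside; driven by the T-handle, 2.4 mm down per radian.
- blade0: Blade carrier (may be absent): flat steel plate 120 (x) by 46 (y) by 5 mm, 0.16 kg. Origin: centre of its underside; x towards its cutting edge (white band, at x 60 mm), z up. Upright blue lug at x -40 mm, 24 mm long (x), 12 mm thick (y), top 45 mm above the underside: grip it across its thickness, 32 mm up. Fully home: origin 5 mm inside the slot mouth, lug's middle 35 mm before the front face.
- blade1: Blade carrier (may be absent): flat steel plate 120 (x) by 46 (y) by 5 mm, 0.16 kg. Origin: centre of its underside; x towards its cutting edge (white band, at x 60 mm), z up. Upright blue lug at x -40 mm, 24 mm long (x), 12 mm thick (y), top 45 mm above the underside: grip it across its thickness, 32 mm up. Fully home: origin 5 mm inside the slot mouth, lug's middle 35 mm before the front face.
- blade2: Blade carrier (may be absent): flat steel plate 120 (x) by 46 (y) by 5 mm, 0.16 kg. Origin: centre of its underside; x towards its cutting edge (white band, at x 60 mm), z up. Upright blue lug at x -40 mm, 24 mm long (x), 12 mm thick (y), top 45 mm above the underside: grip it across its thickness, 32 mm up. Fully home: origin 5 mm inside the slot mouth, lug's middle 35 mm before the front face.
- blade3: Blade carrier (may be absent): flat steel plate 120 (x) by 46 (y) by 5 mm, 0.16 kg. Origin: centre of its underside; x towards its cutting edge (white band, at x 60 mm), z up. Upright blue lug at x -40 mm, 24 mm long (x), 12 mm thick (y), top 45 mm above the underside: grip it across its thickness, 32 mm up. Fully home: origin 5 mm inside the slot mouth, lug's middle 35 mm before the front face.
- blade4: Blade carrier (may be absent): flat steel plate 120 (x) by 46 (y) by 5 mm, 0.16 kg. Origin: centre of its underside; x towards its cutting edge (white band, at x 60 mm), z up. Upright blue lug at x -40 mm, 24 mm long (x), 12 mm thick (y), top 45 mm above the underside: grip it across its thickness, 32 mm up. Fully home: origin 5 mm inside the slot mouth, lug's middle 35 mm before the front face.
- weight: Bystander: brass check weight 38 mm wide, 38 mm high. Origin at the centre of its underside (for the brush, at mid length). Not to be disturbed.
- jar: Bystander: jar 70 mm wide, 90 mm high. Origin at the centre of its underside (for the brush, at mid length). Not to be disturbed.
- spray: Bystander: bottle 64 mm wide, 170 mm high. Origin at the centre of its underside (for the brush, at mid length). Not to be disturbed.
- brush: Bystander: hand brush 200 mm long. Origin at the centre of its underside (for the brush, at mid length). Not to be disturbed.
- cup: Bystander: steel cup 76 mm wide, 85 mm high. Origin at the centre of its underside (for the brush, at mid length). Not to be disturbed.
- dish: Bystander: white bowl 100 mm wide, 40 mm high. Origin at the centre of its underside (for the brush, at mid length). Not to be disturbed.
There are look-alikes about, which are no part of the job. What is shaped like the blade4 but orange or pink is not meant.

How it is judged (in metres and radians):
On the way, in this order (a step that is already met when the one before it is completed fails the run):
1. the selector is turned to the yellow mark (value of joint selector between -0.04 and 0.16 rad), for 0.2 s.
2. every blade carrier is fully home in a slot, with the selector at yellow (all of step 1 and x of each of blade0, blade1, blade2, blade3, blade4 in the frame of slot0 above -0.002 m and z of blade0 in the frame of slot0 between -0.004 and 0.005 m and angle between the x axis of each of blade0, blade1, blade2, blade3, blade4 and the x axis of unit, either way round below 0.15 rad and angle between each of blade0, blade1, blade2, blade3, blade4's own z axis and vertical below 0.12 rad and z of blade1 in the frame of slot0 between -0.004 and 0.005 m and z of blade2 in the frame of slot0 between -0.004 and 0.005 m and z of blade3 in the frame of slot0 between -0.004 and 0.005 m and z of blade4 in the frame of slot0 between -0.004 and 0.005 m), for 0.2 s.
3. the T-handle is tight and the jaw presses on every carrier (all of step 2 and contact force between jaw and blade0 above 3 N and contact force between jaw and blade1 above 3 N and contact force between jaw and blade2 above 3 N and contact force between jaw and blade3 above 3 N and contact force between jaw and blade4 above 3 N and value of joint clamp above 1.9 rad), for 0.2 s.
4. the selector is turned to the blue mark (value of joint selector between 1.34 and 1.54 rad and contact force between jaw and blade0 above 3 N and contact force between jaw and blade1 above 3 N and contact force between jaw and blade2 above 3 N and contact force between jaw and blade3 above 3 N and contact force between jaw and blade4 above 3 N), for 0.2 s.
At the end, for the whole second after the job is handed in: Every carrier present lies in a slot, inserted to within 7 mm of its full 65 mm, flat and straight, pressed by the jaw with more than 3 N; the T-handle is beyond 1.9 rad; the selector rests within 0.1 rad of its blue detent (all of step 4 and x of each of blade0, blade1, blade2, blade3, blade4 in the frame of slot0 above -0.002 m and z of blade0 in the frame of slot0 between -0.004 and 0.005 m and angle between the x axis of each of blade0, blade1, blade2, blade3, blade4 and the x axis of unit, either way round below 0.15 rad and angle between each of blade0, blade1, blade2, blade3, blade4's own z axis and vertical below 0.12 rad and z of blade1 in the frame of slot0 between -0.004 and 0.005 m and z of blade2 in the frame of slot0 between -0.004 and 0.005 m and z of blade3 in the frame of slot0 between -0.004 and 0.005 m and z of blade4 in the frame of slot0 between -0.004 and 0.005 m and value of joint clamp above 1.9 rad and linear speed of each of blade0, blade1, blade2, blade3, blade4 below 0.02 m/s); the robot touches nothing.
It fails at once if a bystander is shifted by more than 50 mm or knocked over (distance of any of weight, jar, spray, brush, cup, dish from where it was at the start of the episode above 0.05 m or angle between any of weight, jar, spray, cup, dish's own z axis and vertical above 0.6 rad).
Of blade0, blade1, blade2, blade3, blade4 only 3 to 5 are there at a start; the rules pass over those that are not, and their reading is None.
At some moment in a run one of blade0, blade1, blade2, blade3, blade4 may be knocked a few centimetres aside while the robot is not near it.
Once in a run the grip may slacken for a moment while it holds something.
It also fails if it takes over 210 s, if anything falls off the work surface, if the arm or the gripper's body presses on something with over 40 N, if the wrist force passes 120 N, or if a joint passes its speed limit or range.

## Working session

There is one attempt and no reset: what is moved stays moved. The work goes in short steps, Python scripts to look and compute and a tool call to move; the robot and the scene stay as the last step left them, time stands still between calls to the robot, and variables do not carry over. Pictures are saved under pics/ and viewed, about 12 in all and at most 16, crops included, and the job is handed in when it is done.

Besides the shell and the picture viewer there is one more tool, called in YAML: its name, and indented under it one key for each argument. arm_command: Moves the arm, as the interface text tells. Its arguments: {"type":"object","properties":{"plan":{"type":"array","items":{"type":"object","properties":{"travel":{"type":"array","items":{"type":"number"}},"rotation":{"type":"array","items":{"type":"number"}},"hand":{"type":"number"}}}},"newtons":{"type":"number"}},"required":["plan"]}

```bash
mkdir -p pics; cat > h.py <<'E'
import numpy as np, cv2
from station import manip, eyes, nets
from scipy.spatial.transform import Rotation as R
def cam(n):
    c=eyes.read_camera(n)
    return {k:(np.array(v) if not isinstance(v,np.ndarray) else v) for k,v in c.items()}
def save(c,name,crop=None,s=1):
    im=c['pixels'][:,:,::-1]
    if crop: x0,y0,x1,y1=crop; im=im[y0:y1,x0:x1]
    cv2.imwrite('pics/'+name,cv2.resize(im,None,fx=s,fy=s,interpolation=cv2.INTER_CUBIC))
def cloud(c):
    h,w=c['z_map'].shape
    u,v=np.meshgrid(np.arange(w),np.arange(h))
    p=cv2.undistortPoints(np.stack([u,v],-1).reshape(-1,1,2).astype(float),c['K'].astype(float),c['dist'].astype(float)).reshape(h,w,2)
    z=c['z_map'].astype(float)
    P=np.dstack([p[...,0]*z,p[...,1]*z,z])
    Rm=cv2.Rodrigues(c['rvec'].astype(float))[0]
    X=(P-c['tvec'].reshape(3))@Rm
    X[z==0]=np.nan
    return X
def proj(c,X):
    return cv2.projectPoints(np.array(X,float).reshape(-1,1,3),c['rvec'].astype(float),c['tvec'].astype(float),c['K'].astype(float),c['dist'].astype(float))[0].reshape(-1,2)
def st():
    s=manip.read_state(); Rm=R.from_quat(s['orientation']).as_matrix()
    print('t',round(s['t'],2),'tcp',np.round(s['tcp_pos'],1),'yaw(y-axis)',np.round(np.degrees(np.arctan2(Rm[1,1],Rm[0,1])),1),'z',np.round(Rm[:,2],3),'F',np.round(s['contact_force'],1),'T',np.round(s['torque'],2),'w',round(float(s['gripper_width']),1),'q7',np.round(s['qpos'],2))
    return s,Rm
E
python3 - <<'E'
from h import *
s,Rm=st(); print(Rm.round(3))
for n in('top','scene'):
    c=cam(n); save(c,n+'0.png',s=1.25); print(n,cv2.Rodrigues(c['rvec'].astype(float))[0].round(2),c['tvec'])
for q in ['unit','slot0','slot4','selector_grip','mark_yellow','mark_blue','clamp_grip','blade0','weight','jar','spray','brush','cup','dish']:
    for d in nets.pinpoint('top',q)[:8]: print(q,np.round(d['location'],1),round(d['conf'],2))
E
```

```text
t 0.0 tcp [ 179.3 -624.2  213.7] yaw(y-axis) -74.0 z [-0.001  0.002 -1.   ] F [-0.4  0.4 -0.1] T [0.06 0.04 0.03] w 92.3 q7 [ 1.25  0.47 -0.01  1.6   0.01  1.07 -0.06]
[[ 0.961  0.276 -0.001]
 [ 0.276 -0.961  0.002]
 [-0.    -0.002 -1.   ]]
top [[ 0.02 -1.   -0.01]
 [-0.98 -0.02 -0.18]
 [ 0.18  0.01 -0.98]] [  22.19994503  548.93246098 1447.71360591]
scene [[ 0.68  0.73  0.  ]
 [ 0.53 -0.49 -0.69]
 [-0.5   0.47 -0.72]] [-387.7727456  -200.40436427 1459.46408594]
unit [635.  165.5   0. ] 0.68
unit [ 761.6 -212.     3.5] 0.66
slot0 [565.5  19.4  11.1] 0.83
slot0 [556.4  93.   12.2] 0.62
slot0 [552.3 159.2  12.5] 0.58
slot0 [549.2 221.9  12.5] 0.57
slot0 [546.  288.7  11.5] 0.57
slot4 [565.5  19.4  11.1] 0.83
slot4 [556.4  93.   12.2] 0.62
slot4 [552.3 159.2  12.5] 0.58
slot4 [549.2 221.9  12.5] 0.57
slot4 [546.  288.7  11.5] 0.57
selector_grip [626.5 246.1  99.1] 0.56
selector_grip [558.5  91.2  13.8] 0.41
mark_yellow [781.9 -60.2   2.3] 0.66
mark_yellow [588.9 207.8  63.9] 0.59
mark_blue [584.2 268.9  64.8] 0.95
mark_blue [ 4.472e+02 -2.122e+02 -4.000e-01] 0.71
clamp_grip [634.2  91.  104.3] 0.5
blade0 [ 4.439e+02 -3.136e+02  1.000e-01] 0.96
blade0 [ 444.5 -213.3   -2.9] 0.95
blade0 [ 277.8 -192.4    6.3] 0.78
blade0 [ 591.8 -236.7   -3.5] 0.73
blade0 [ 604.9 -109.     1. ] 0.64
blade0 [460.7 -65.2  -0.8] 0.63
blade0 [321.7 158.6  -0.4] 0.6
blade0 [563.5  25.5  11.5] 0.47
weight [ 563.8 -348.7    2.9] 0.49
jar [ 760.8 -209.     2.4] 0.85
jar [780.2 -60.1   1.3] 0.17
spray [572.9 488.4  -3.5] 0.89
brush [ 581.7 -449.8    1.4] 0.94
cup [ 7.776e+02 -5.730e+01  1.000e-01] 0.64
cup [550.4 223.1  13.3] 0.17
dish [385.3 497.5   2.1] 0.76
dish [549.2 221.9  13.5] 0.44
dish [633.   91.2 107.6] 0.33
```

View pics/top0.png

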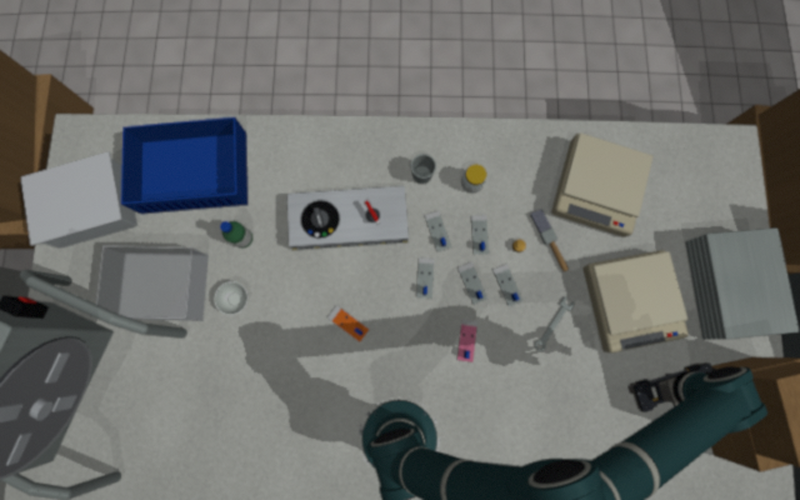

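View pics/scene0.png

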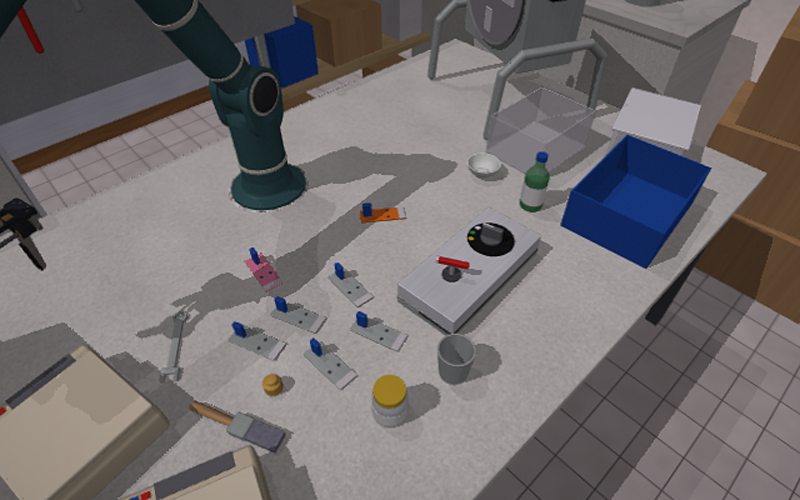

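The top view shows five grey carriers with blue lugs, at display pixels (437,230), (480,235), (425,278), (471,282) and (508,283). The orange plate (350,323) and pink plate (467,343) are look-alikes. The unit is at (348,216), with the knob at (320,218) and the T-handle at (371,211).

```bash
cat >> h.py <<'E'
def lugs(c,X,ymax=40):
    # carriers: blue lug blobs by colour + height, plate mask by height around
    hsv=cv2.cvtColor(c['pixels'],cv2.COLOR_RGB2HSV)
    b=(hsv[...,0]>105)&(hsv[...,0]<130)&(hsv[...,1]>130)&(X[...,2]>8)&(X[...,2]<75)&(X[...,0]>250)&(X[...,0]<720)&(abs(X[...,1])<400)
    n,l,stt,cen=cv2.connectedComponentsWithStats(b.astype(np.uint8),connectivity=8)
    out=[]
    for i in range(1,n):
        if stt[i,4]<12: continue
        p=X[l==i]; out.append((cen[i],stt[i,4],np.nanmedian(p,0),np.nanmax(p[:,2])))
    return out
E
python3 - <<'E'
from h import *
for n in('top','scene'):
    c=cam(n); X=cloud(c)
    m=(X[...,2]>60)&(X[...,2]<72)&(X[...,0]>450)&(X[...,0]<760)&(X[...,1]>-60)&(X[...,1]<400)
    k,l,s,_=cv2.connectedComponentsWithStats(m.astype(np.uint8)); i=1+np.argmax(s[1:,4]); P=X[l==i]
    print(n,'unit',s[i,4],np.median(P[:,2]),cv2.minAreaRect(P[:,:2].astype(np.float32)))
    t=X[(X[...,0]>300)&(X[...,0]<420)&(abs(X[...,1]-50)<60)]; print('table z',np.nanmedian(t[:,2]),np.nanstd(t[:,2]))
    for r in lugs(c,X): print('lug',r[0].round(1),r[1],r[2].round(1),r[3].round(1))
    for d in nets.regions_of(n,'blade0')[:9]:
        mm=d['pixels']; 
        if mm.sum()<30: continue
        Q=X[mm]; Q=Q[~np.isnan(Q[:,2])]; pl=Q[(Q[:,2]<9)]; 
        v,u=np.nonzero(mm); (cx,cy),(w,h),a=cv2.minAreaRect(pl[:,:2].astype(np.float32))
        print('bl',round(d['conf'],2),u.mean().round(),v.mean().round(),len(Q),'z',np.median(Q[:,2]).round(1),'rect',round(cx,1),round(cy,1),round(w,1),round(h,1),round(a,1),c['pixels'][mm].mean(0).round())
    hsv=cv2.cvtColor(c['pixels'],cv2.COLOR_RGB2HSV)
    red=((hsv[...,0]<8)|(hsv[...,0]>172))&(hsv[...,1]>120)&(X[...,2]>90)&(X[...,2]<125)&(X[...,0]>500)&(X[...,1]>0)
    P=X[red]; print('red',red.sum(),P.mean(0),cv2.minAreaRect(P[:,:2].astype(np.float32)))
    kn=(X[...,2]>94)&(X[...,2]<115)&(abs(X[...,0]-630)<60)&(abs(X[...,1]-240)<50)
    P=X[kn]; print('knob',kn.sum(),P.mean(0),cv2.minAreaRect(P[:,:2].astype(np.float32)))
    save(c,n+'_unit.png',(220,140,340,205) if n=='top' else (310,160,440,265),5 if n=='scene' else 6)
    for q in ['selector_grip','mark_yellow','mark_blue','clamp_grip','slot0','blade0']:
        if n=='scene': print(q,[(np.round(d['location'],1).tolist(),round(d['conf'],2)) for d in nets.pinpoint(n,q)[:7]])
E
```

```text
top unit 3544 65.55782106682457 ((629.5009155273438, 164.99249267578125), (163.5909881591797, 350.308349609375), 4.765004634857178)
table z -0.2537276008955485 3.409326350902753
lug [248.  184.8] 20 [583.6 269.5  65.5] 70.6
lug [354.1 192.7] 15 [ 564.9 -119.    44.1] 48.2
lug [385.5 196.5] 20 [ 553.6 -234.5   44. ] 49.5
lug [339.8 231.8] 13 [419.3 -68.4  44.5] 49.3
lug [383.1 235.4] 16 [ 409.3 -224.1   43.7] 52.0
lug [411.7 237.2] 18 [ 405.9 -329.4   44.4] 50.7
bl 0.94 384.0 189.0 369 z 5.2 rect 592.1 -234.0 114.5 49.1 2.1 [106. 112. 114.]
bl 0.9 278.0 258.0 399 z 5.3 rect 324.4 158.2 120.8 46.2 55.8 [124.  78.  51.]
bl 0.89 378.0 226.0 378 z 5.6 rect 447.8 -211.2 116.1 47.2 23.8 [101. 107. 108.]
bl 0.85 374.0 272.0 417 z 5.8 rect 279.9 -195.2 47.4 121.1 83.5 [112.  75.  91.]
bl 0.78 350.0 185.0 419 z 4.6 rect 605.4 -109.1 124.6 53.1 18.8 [109. 115. 116.]
bl 0.56 406.0 228.0 387 z 5.5 rect 443.7 -317.3 116.5 47.6 23.1 [102. 108. 110.]
red 49 [633.1771601   89.92305946 113.0211927 ] ((635.352294921875, 91.57478332519531), (61.2199821472168, 11.387825012207031), 29.734344482421875)
kno
[... 1313 characters left out ...]
0625), (66.0320053100586, 15.240005493164062), 30.67876434326172)
knob 97 [623.94769925 241.26916325 102.8916661 ] ((622.857666015625, 242.22738647460938), (50.80540084838867, 16.447174072265625), 18.7727108001709)
selector_grip [([618.6, 243.6, 95.8], 0.58), ([610.1, -106.2, -1.3], 0.3)]
mark_yellow [([582.2, 208.8, 65.9], 0.61)]
mark_blue [([586.2, 273.6, 66.9], 0.85)]
clamp_grip [([634.7, 91.2, 100.9], 0.51)]
slot0 [([561.7, 30.6, 9.9], 0.82), ([610.5, -104.7, -2.0], 0.31)]
blade0 [([325.6, 154.1, 4.2], 0.83), ([594.6, -234.1, -0.2], 0.82), ([451.0, -207.9, -1.6], 0.74), ([283.5, -195.6, 1.1], 0.74), ([444.5, -312.3, 4.9], 0.73), ([607.9, -104.9, -2.5], 0.66), ([458.2, -73.8, 1.7], 0.65)]
```

View pics/scene_unit.png

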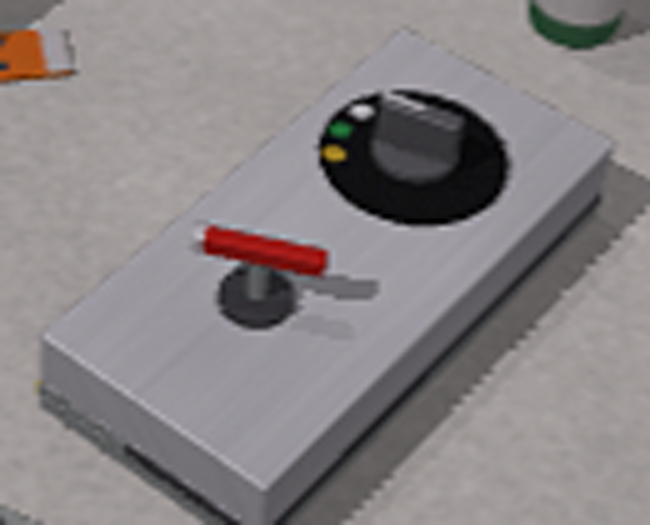

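View pics/top_unit.png

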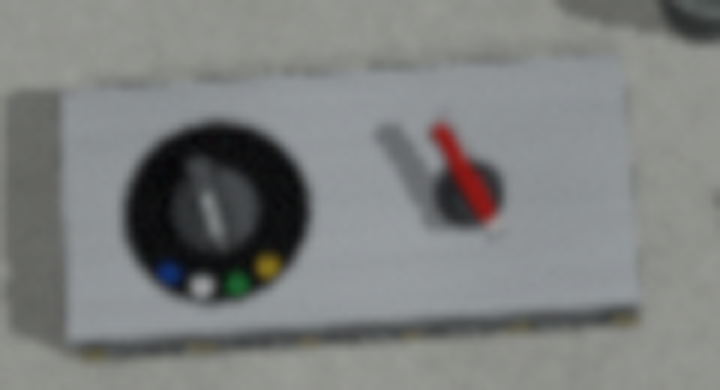

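The knob bar lies at about 19°, which puts the selector at green (0.51 rad). The marks on the dial at (268,266) yellow and (168,270) blue agree with the net. The unit centre is about (632,164.6) with a yaw of about 4.9°. I'm starting with the knob.

arm_command:
  plan:
    - {"travel": [27.7,-29.6,-8],"rotation": [0,0,0],"hand": 50}
    - {"travel": [27.7,-29.6,-8],"rotation": [0,0,0],"hand": 50}
    - {"travel": [27.7,-29.6,-8],"rotation": [0,0,0],"hand": 50}
    - {"travel": [27.7,-29.6,-8],"rotation": [0,0,0],"hand": 50}
    - {"travel": [27.7,-29.6,-8],"rotation": [0,0,0],"hand": 50}
    - {"travel": [27.7,-29.6,-8],"rotation": [0,0,0],"hand": 50}
    - {"travel": [27.7,-29.6,-8],"rotation": [0,0,0],"hand": 50}
    - {"travel": [27.7,-29.6,-8],"rotation": [0,0,0],"hand": 50}
    - {"travel": [27.7,-29.6,-8],"rotation": [0,0,0],"hand": 50}
    - {"travel": [27.7,-29.6,-8],"rotation": [0,0,0],"hand": 50}
    - {"travel": [27.7,-29.6,-8],"rotation": [0,0,0],"hand": 50}
    - {"travel": [27.7,-29.6,-8],"rotation": [0,0,0],"hand": 50}

```text
t: 2.3
tcp_pos: [401.3, -189.7, 311.4]
orientation: [0.99, 0.139, 0.0, 0.001]
contact_force: [1.0, -0.8, 0.7]
gripper_width: 50.1
```

arm_command:
  plan:
    - {"travel": [27.7,-29.6,8],"rotation": [0,0,0],"hand": 50}
    - {"travel": [27.7,-29.6,8],"rotation": [0,0,0],"hand": 50}
    - {"travel": [27.7,-29.6,8],"rotation": [0,0,0],"hand": 50}
    - {"travel": [27.7,-29.6,8],"rotation": [0,0,0],"hand": 50}
    - {"travel": [27.7,-29.6,8],"rotation": [0,0,0],"hand": 50}
    - {"travel": [27.7,-29.6,8],"rotation": [0,0,0],"hand": 50}
    - {"travel": [27.7,-29.6,8],"rotation": [0,0,0],"hand": 50}
    - {"travel": [27.7,-29.6,8],"rotation": [0,0,0],"hand": 50}
    - {"travel": [27.7,-29.6,8],"rotation": [0,0,0],"hand": 50}
    - {"travel": [27.7,-29.6,8],"rotation": [0,0,0],"hand": 50}
    - {"travel": [27.7,-29.6,8],"rotation": [0,0,0],"hand": 50}
    - {"travel": [27.7,-29.6,8],"rotation": [0,0,-3],"hand": 50}

```text
t: 3.3
tcp_pos: [623.1, 243.2, 214.0]
orientation: [0.986, 0.165, 0.0, 0.0]
contact_force: [1.1, -0.1, 0.4]
gripper_width: 50.1
```

```bash
cat >> h.py <<'E'
def go(x,y,z,yaw):
    "delta in tool axes to goal; yaw = world angle of tool x (mod 180 nearest); travel first, rotate after"
    s,Rm=st(); p=np.array(s['tcp_pos'])
    d=Rm.T@(np.array([x,y,z])-p)
    cur=np.degrees(np.arctan2(Rm[1,0],Rm[0,0])); r=(yaw-cur+90)%180-90
    print('cur yaw x %.1f'%cur,'TRAVEL',d.round(1),'ROTz',round(-r,1),'tilt fix x,y', np.degrees(np.cross(Rm[:,2],[0,0,-1])@Rm).round(2), 'rows>=',int(np.ceil(max(np.linalg.norm(d)/41,abs(r)/7.1))))
E
python3 -c "
from h import *
go(622.5,243,180,18.9)"
```

```text
t 3.3 tcp [623.1 243.2 214. ] yaw(y-axis) -71.0 z [ 0.    -0.001 -1.   ] F [ 1.1 -0.1  0.4] T [-0.04 -0.02  0.02] w 50.1 q7 [-0.04  0.57 -0.55  1.52  0.32  1.14 -1.9 ]
cur yaw x 19.0 TRAVEL [-0.6 -0.  34. ] ROTz 0.1 tilt fix x,y [0.03 0.   0.  ] rows>= 1
```

arm_command:
  plan:
    - {"travel": [0,0,40],"rotation": [0,0,0],"hand": 50}
    - {"travel": [0,0,40],"rotation": [0,0,0],"hand": 50}
    - {"travel": [0,0,30],"rotation": [0,0,0],"hand": 50}
    - {"travel": [0,0,15],"rotation": [0,0,0],"hand": 50}
    - {"travel": [0,0,7],"rotation": [0,0,0],"hand": 50}
    - {"travel": [0,0,0],"rotation": [0,0,0],"hand": 0}
    - {"travel": [0,0,0],"rotation": [0,0,0],"hand": 0}
    - {"travel": [0,0,0],"rotation": [0,0,0],"hand": 0}
    - {"travel": [0,0,0],"rotation": [0,0,0],"hand": 0}
    - {"travel": [0,0,0],"rotation": [0,0,0],"hand": 0}
    - {"travel": [0,0,0],"rotation": [0,0,0],"hand": 0}
  newtons: 25

```text
t: 4.22
tcp_pos: [622.4, 244.1, 84.4]
orientation: [0.986, 0.166, 0.001, -0.002]
contact_force: [0.1, 0.8, 3.3]
gripper_width: 13.2
```

```bash
python3 -c "
from h import *
st()"
```

```text
t 4.22 tcp [622.4 244.1  84.4] yaw(y-axis) -70.9 z [ 0.002  0.004 -1.   ] F [0.1 0.8 3.3] T [ 0.08 -0.01 -0.06] w 13.2 q7 [-0.08  0.71 -0.5   1.62  0.4   0.91 -1.96]
```

arm_command:
  plan:
    - {"travel": [0,0,0],"rotation": [0,0,-4.5],"hand": 0}
    - {"travel": [0,0,0],"rotation": [0,0,-4.5],"hand": 0}
    - {"travel": [0,0,0],"rotation": [0,0,-4.5],"hand": 0}
    - {"travel": [0,0,0],"rotation": [0,0,-4.5],"hand": 0}
    - {"travel": [0,0,0],"rotation": [0,0,-4.5],"hand": 0}
    - {"travel": [0,0,0],"rotation": [0,0,-4.5],"hand": 0}
    - {"travel": [0,0,0],"rotation": [0,0,0],"hand": 0}

```text
t: 4.8
tcp_pos: [622.2, 244.3, 84.3]
orientation: [0.92, 0.393, 0.001, -0.002]
contact_force: [-2.3, 4.7, 5.7]
gripper_width: 14.0
```

```bash
python3 -c "
from h import *
st()"
```

```text
t 4.8 tcp [622.2 244.3  84.3] yaw(y-axis) -43.7 z [ 0.001  0.004 -1.   ] F [-2.3  4.7  5.7] T [ 0.82  0.48 -0.03] w 14.0 q7 [-0.01  0.74 -0.61  1.62  0.49  0.94 -1.55]
```

arm_command:
  plan:
    - {"travel": [0,0,0],"rotation": [0,0,0],"hand": 50}
    - {"travel": [0,0,0],"rotation": [0,0,0],"hand": 50}
    - {"travel": [0,0,0],"rotation": [0,0,0],"hand": 50}
    - {"travel": [0,0,-30],"rotation": [0,0,0],"hand": 50}
    - {"travel": [0,0,-40],"rotation": [0,0,0],"hand": 50}
    - {"travel": [0,0,-40],"rotation": [0,0,0],"hand": 40}
    - {"travel": [0,0,0],"rotation": [0,0,0],"hand": 40}

```text
t: 5.38
tcp_pos: [626.2, 243.7, 201.2]
orientation: [0.921, 0.39, 0.006, 0.0]
contact_force: [0.6, 1.2, 1.3]
gripper_width: 39.9
```

```bash
cat >> h.py <<'E'
def blades(verbose=True):
    B=[]
    for n in('top','scene'):
        c=cam(n); X=cloud(c)
        hsv=cv2.cvtColor(c['pixels'],cv2.COLOR_RGB2HSV)
        blue=(hsv[...,0]>105)&(hsv[...,0]<130)&(hsv[...,1]>130)
        lugtop=blue&(X[...,2]>38)&(X[...,2]<56)
        # plates: grey, 2..9 mm high
        for d in nets.regions_of(n,'blade0'):
            m=d['pixels']
            if m.sum()<60 or d['conf']<.25: continue
            sat=np.median(hsv[...,1][m]);
            if sat>60: continue
            mm=cv2.dilate(m.astype(np.uint8),np.ones((5,5)))>0
            L=X[mm&lugtop]; P=X[m&~blue&(X[...,2]<10)]
            P=P[~np.isnan(P[:,0])]
            if len(L)<5: continue
            l=np.median(L,0)[:2]; ce,wh,a=cv2.minAreaRect(P[:,:2].astype(np.float32)); ce=np.array(ce)
            if max(wh)>150 or l[0]>720: continue
            if wh[0]<wh[1]: a+=90
            v=ce-l; b=np.degrees(np.arctan2(v[1],v[0])); a=b+((a-b+90)%180-90)
            B.append((n,l,ce,a,b,d['conf']))
    G=[]
    for e in B:
        for g in G:
            if np.linalg.norm(g[0][1]-e[1])<25: g.append(e);break
        else: G.append([e])
    for g in G:
        yaw=np.mean([.65*e[3]+.35*e[4] for e in g]); u=np.array([np.cos(np.radians(yaw)),np.sin(np.radians(yaw))])
        lug=np.mean([e[1] for e in g],0); alt=np.mean([e[2]-40*u for e in g],0)
        print('LUG',lug.round(1),'from plate',alt.round(1),'yaw %.1f'%yaw,[(e[0],e[1].round(1).tolist(),e[2].round(1).tolist(),round(e[3],1),round(e[4],1)) for e in g])
E
python3 -c "
from h import *
st()
c=cam('top');X=cloud(c)
for n in ('top','scene'):
  c=cam(n);X=cloud(c)
  kn=(X[...,2]>96)&(X[...,2]<112)&(abs(X[...,0]-630)<40)&(abs(X[...,1]-240)<40)
  print(kn.sum(),cv2.minAreaRect(X[kn][:,:2].astype(np.float32)) if kn.sum()>5 else '')
blades()"
```

```text
t 5.38 tcp [626.2 243.7 201.2] yaw(y-axis) -44.0 z [ 0.012  0.005 -1.   ] F [0.6 1.2 1.3] T [ 0.11 -0.11  0.04] w 39.9 q7 [ 0.03  0.61 -0.67  1.53  0.41  1.12 -1.49]
0 
91 ((622.3922119140625, 242.80813598632812), (48.09858703613281, 17.0371036529541), 43.04228591918945)
LUG [ 555.6 -237.1] from plate [ 550.7 -237.6] yaw 2.7 [('top', [552.8, -235.6], [594.5, -235.8], np.float64(2.3), np.float64(-0.2)), ('scene', [558.5, -238.6], [586.7, -235.7], np.float64(3.0), np.float64(5.9))]
LUG [ 567.  -118.9] from plate [ 566.7 -121. ] yaw 20.6 [('top', [567.0, -118.9], [604.2, -106.9], np.float64(22.0), np.float64(17.8))]
LUG [ 407.9 -330.9] from plate [ 403.3 -333.6] yaw 22.7 [('top', [406.1, -329.3], [443.5, -317.4], np.float64(23.3), np.float64(17.6)), ('scene', [409.7, -332.5], [437.1, -318.9], np.float64(22.7), np.float64(26.4))]
LUG [ 411.8 -226.3] from plate [ 411.1 -227.7] yaw 23.7 [('top', [410.4, -224.3], [447.9, -210.8], np.float64(26.3), np.float64(19.8)), ('scene', [413.3, -228.3], [447.6, -212.6], np.float64(22.6), np.float64(24.6))]
LUG [424.6 -70.2] from plate [422.9 -69.5] yaw -1.2 [('scene', [424.6, -70.2], [462.9, -70.3], np.float64(-1.7), np.float64(-0.2))]
```

```bash
python3 -c "
from h import *
go(422,-69.5,110,-1)"
```

```text
t 5.73 tcp [621.6 240.9 190.8] yaw(y-axis) -44.0 z [-0.003 -0.001 -1.   ] F [ 1.  -0.3 -0.5] T [-0.02 -0.03 -0.04] w 40.0 q7 [ 0.03  0.62 -0.67  1.54  0.41  1.12 -1.49]
cur yaw x 46.0 TRAVEL [-361.7   72.1   81.7] ROTz 47.0 tilt fix x,y [-0.06  0.16 -0.  ] rows>= 10
```

arm_command:
  plan:
    - {"travel": [-36.2,7.2,4],"rotation": [0,0,0],"hand": 40}
    - {"travel": [-36.2,7.2,4],"rotation": [0,0,0],"hand": 40}
    - {"travel": [-36.2,7.2,9],"rotation": [0,0,0],"hand": 40}
    - {"travel": [-36.2,7.2,9],"rotation": [0,0,0],"hand": 40}
    - {"travel": [-36.2,7.2,9],"rotation": [0,0,0],"hand": 40}
    - {"travel": [-36.2,7.2,9],"rotation": [0,0,0],"hand": 40}
    - {"travel": [-36.2,7.2,9],"rotation": [0,0,0],"hand": 40}
    - {"travel": [-36.2,7.2,9],"rotation": [0,0,0],"hand": 40}
    - {"travel": [-36.2,7.2,10],"rotation": [0,0,0],"hand": 40}
    - {"travel": [-36.2,7.2,10],"rotation": [0,0,6.7],"hand": 40}
    - {"travel": [0,0,0],"rotation": [0,0,6.7],"hand": 40}
    - {"travel": [0,0,0],"rotation": [0,0,6.7],"hand": 40}

```text
t: 6.73
tcp_pos: [420.4, -71.3, 109.3]
orientation: [0.976, 0.219, -0.002, -0.0]
contact_force: [0.4, -0.2, 0.3]
gripper_width: 40.0
```

arm_command:
  plan:
    - {"travel": [0,0,0],"rotation": [0,0,6.7],"hand": 40}
    - {"travel": [0,0,0],"rotation": [0,0,6.7],"hand": 40}
    - {"travel": [0,0,0],"rotation": [0,0,6.7],"hand": 40}
    - {"travel": [0,0,0],"rotation": [0,0,6.8],"hand": 40}
    - {"travel": [0,0,0],"rotation": [0,0,0],"hand": 40}
    - {"travel": [0,0,0],"rotation": [0,0,0],"hand": 40}

```text
t: 7.23
tcp_pos: [422.4, -68.7, 110.1]
orientation: [1.0, -0.007, -0.001, -0.0]
contact_force: [-0.8, -0.8, 0.8]
gripper_width: 39.7
```

```bash
python3 -c "
from h import *
go(422,-69.5,15,-1)
c=cam('scene');save(c,'s1.png',(200,130,360,250),5)
c=cam('top');X=cloud(c)
hsv=cv2.cvtColor(c['pixels'],cv2.COLOR_RGB2HSV)
for r in lugs(c,X): print(r[0].round(1),r[1],r[2].round(1))"
```

```text
t 7.23 tcp [422.4 -68.7 110.1] yaw(y-axis) -90.8 z [-0.001  0.    -1.   ] F [-0.8 -0.8  0.8] T [ 0.01 -0.01  0.01] w 39.7 q7 [ 0.53  0.31 -0.51  2.18  0.23  0.7  -1.72]
cur yaw x -0.8 TRAVEL [-0.3  0.8 95.1] ROTz 0.2 tilt fix x,y [-0.01  0.06 -0.  ] rows>= 3
[248.1 184.6] 19 [583.8 269.1  67.7]
[354.2 192.8] 16 [ 563.6 -118.7   44.6]
[385.5 196.5] 20 [ 553.3 -234.7   45.3]
[382.9 235.2] 18 [ 411.3 -223.7   43.3]
[411.7 237.2] 18 [ 405.4 -328.6   44.9]
```

arm_command:
  plan:
    - {"travel": [0,0,35],"rotation": [0,0,0],"hand": 40}
    - {"travel": [0,0,30],"rotation": [0,0,0],"hand": 40}
    - {"travel": [0,0,20],"rotation": [0,0,0],"hand": 40}
    - {"travel": [0,0,10],"rotation": [0,0,0],"hand": 40}
    - {"travel": [0,0,0],"rotation": [0,0,0],"hand": 40}
    - {"travel": [0,0,0],"rotation": [0,0,0],"hand": 0}
    - {"travel": [0,0,0],"rotation": [0,0,0],"hand": 0}
    - {"travel": [0,0,0],"rotation": [0,0,0],"hand": 0}
    - {"travel": [0,0,0],"rotation": [0,0,0],"hand": 0}
    - {"travel": [0,0,0],"rotation": [0,0,0],"hand": 0}
  newtons: 50

```text
t: 8.17
tcp_pos: [423.5, -69.1, 16.5]
orientation: [1.0, -0.008, 0.001, 0.0]
contact_force: [-0.4, 0.3, 6.6]
gripper_width: 11.4
```

```bash
python3 -c "
from h import *
st()
c=cam('scene');save(c,'s2.png',(200,130,360,250),5)"
```

```text
t 8.17 tcp [423.5 -69.1  16.5] yaw(y-axis) -91.0 z [ 0.002 -0.001 -1.   ] F [-0.4  0.3  6.6] T [0.12 0.15 0.08] w 11.4 q7 [ 0.42  0.49 -0.39  2.23  0.4   0.48 -1.87]
```

View pics/s2.png

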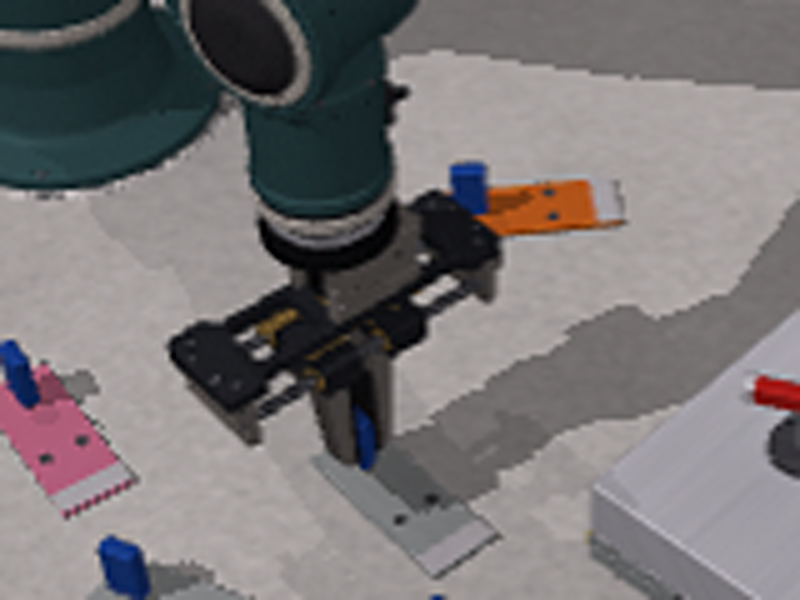

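arm_command:
  plan:
    - {"travel": [0,0,-20],"rotation": [0,0,0],"hand": 0}
    - {"travel": [0,0,-20],"rotation": [0,0,0],"hand": 0}
    - {"travel": [0,-34,-5],"rotation": [0,0,0],"hand": 0}
    - {"travel": [0,-35,0],"rotation": [0,0,0],"hand": 0}
    - {"travel": [0,-35,0],"rotation": [0,0,0],"hand": 0}
    - {"travel": [0,-35,0],"rotation": [0,0,0],"hand": 0}
    - {"travel": [0,-35,0],"rotation": [0,0,0],"hand": 0}
    - {"travel": [0,-35,0],"rotation": [0,0,0],"hand": 0}
    - {"travel": [0,-35,0],"rotation": [0,0,0],"hand": 0}
    - {"travel": [0,-35,0],"rotation": [0,0,0],"hand": 0}
    - {"travel": [0,-35,0],"rotation": [0,0,0],"hand": 0}
    - {"travel": [0,-35,0],"rotation": [0,0,-6],"hand": 0}

```text
t: 9.22
tcp_pos: [428.4, 281.5, 60.8]
orientation: [0.999, 0.044, 0.0, 0.0]
contact_force: [0.7, 0.2, -0.9]
gripper_width: 11.6
```

arm_command:
  plan:
    - {"travel": [0,0,0],"rotation": [0,0,0],"hand": 0}
    - {"travel": [0,0,0],"rotation": [0,0,0],"hand": 0}

```text
t: 9.38
tcp_pos: [427.9, 282.2, 60.6]
orientation: [0.999, 0.046, -0.0, -0.001]
contact_force: [-0.0, -0.6, -1.4]
gripper_width: 11.5
```

```bash
python3 -c "
from h import *
go(426.4,279.5,31,4.9)
c=cam('top');save(c,'s3.png',(220,150,360,255),5)
X=cloud(c)
for r in lugs(c,X): print(r[0].round(1),r[1],r[2].round(1))
m=(X[...,2]>30)&(X[...,2]<75)&(X[...,0]>440)&(X[...,0]<530)&(X[...,1]>200)&(X[...,1]<350)
print(m.sum(), cv2.minAreaRect(X[m][:,:2].astype(np.float32)) if m.sum()>5 else 0, np.median(X[m][:,2]))
c=cam('scene');X=cloud(c);save(c,'s3s.png',(300,80,440,185),5)
m=(X[...,2]>30)&(X[...,2]<75)&(X[...,0]>450)&(X[...,0]<530)&(X[...,1]>220)&(X[...,1]<350)
print(m.sum(), cv2.minAreaRect(X[m][:,:2].astype(np.float32)) if m.sum()>5 else 0, np.median(X[m][:,2]))
"
```

```text
t 9.38 tcp [427.9 282.2  60.6] yaw(y-axis) -84.8 z [-0.     0.001 -1.   ] F [-0.  -0.6 -1.4] T [ 0.03  0.09 -0.05] w 11.5 q7 [-0.24  0.53 -0.51  2.02  0.39  0.69 -2.47]
cur yaw x 5.2 TRAVEL [-1.7  2.6 29.6] ROTz 0.3 tilt fix x,y [-0.06  0.02 -0.  ] rows>= 1
[247.9 184.7] 18 [582.2 270.   66.7]
[354.1 192.7] 15 [ 564.3 -118.9   42.4]
[385.5 196.5] 20 [ 553.5 -234.6   43.2]
[382.9 235.2] 18 [ 411.3 -223.7   43. ]
[411.7 237.2] 18 [ 406.1 -329.    41.3]
95 ((499.9034118652344, 285.4957275390625), (49.0855712890625, 37.7706413269043), 6.7044997215271) 48.60150616510865
243 ((488.051513671875, 285.51214599609375), (78.94960021972656, 52.45630645751953), 3.9931671619415283) 48.592195777800626
```

View pics/s3.png

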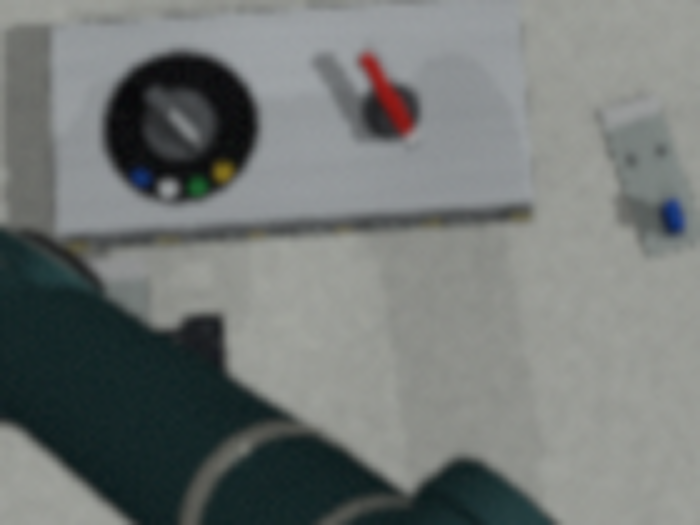

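The selector now points at yellow (pointer at px (185,125), towards (223,172)). The held plate at (130,290) lines up between the orange slot marks at (75,248) and (165,233), which bound slot 4. Lowering and starting the insertion.

arm_command:
  plan:
    - {"travel": [-1.5,1.2,10],"rotation": [0,0,0.3],"hand": 0}
    - {"travel": [0,0,10],"rotation": [0,0,0],"hand": 0}
    - {"travel": [0,0,9.6],"rotation": [0,0,0],"hand": 0}
    - {"travel": [0,0,0],"rotation": [0,0,0],"hand": 0}
    - {"travel": [8,0,0],"rotation": [0,0,0],"hand": 0}
    - {"travel": [8,0,0],"rotation": [0,0,0],"hand": 0}
    - {"travel": [7,0,0],"rotation": [0,0,0],"hand": 0}
    - {"travel": [7,0,0],"rotation": [0,0,0],"hand": 0}
    - {"travel": [0,0,0],"rotation": [0,0,0],"hand": 0}

```text
t: 10.23
tcp_pos: [459.6, 281.3, 31.3]
orientation: [0.999, 0.04, 0.001, -0.0]
contact_force: [0.3, -0.6, -1.1]
gripper_width: 11.7
```

```bash
python3 -c "
from h import *
st()"
```

```text
t 10.23 tcp [459.6 281.3  31.3] yaw(y-axis) -85.4 z [ 0.002  0.001 -1.   ] F [ 0.3 -0.6 -1.1] T [ 0.06  0.05 -0.  ] w 11.7 q7 [-0.24  0.6  -0.47  1.97  0.43  0.66 -2.47]
```

arm_command:
  plan:
    - {"travel": [8,0,0],"rotation": [0,0,0],"hand": 0}
    - {"travel": [8,0,0],"rotation": [0,0,0],"hand": 0}
    - {"travel": [8,0,0],"rotation": [0,0,0],"hand": 0}
    - {"travel": [8,0,0],"rotation": [0,0,0],"hand": 0}
    - {"travel": [5,0,0],"rotation": [0,0,0],"hand": 0}
    - {"travel": [0,0,0],"rotation": [0,0,0],"hand": 0}

```text
t: 10.73
tcp_pos: [495.6, 284.2, 30.9]
orientation: [0.999, 0.041, 0.0, -0.0]
contact_force: [-0.3, 0.8, -0.7]
gripper_width: 11.6
```

```bash
python3 -c "
from h import *
st()"
```

```text
t 10.73 tcp [495.6 284.2  30.9] yaw(y-axis) -85.3 z [ 0.001  0.    -1.   ] F [-0.3  0.8 -0.7] T [0.01 0.03 0.05] w 11.6 q7 [-0.22  0.64 -0.46  1.89  0.43  0.7  -2.43]
```

arm_command:
  plan:
    - {"travel": [4,0,0.5],"rotation": [0,0,0],"hand": 0}
    - {"travel": [3,0,0.5],"rotation": [0,0,0],"hand": 0}
    - {"travel": [3,0,0.5],"rotation": [0,0,0],"hand": 0}
    - {"travel": [2,0,0],"rotation": [0,0,0],"hand": 0}
    - {"travel": [0,0,0],"rotation": [0,0,0],"hand": 0}

```text
t: 11.15
tcp_pos: [506.4, 285.2, 29.4]
orientation: [0.999, 0.041, 0.0, -0.0]
contact_force: [-0.1, -0.3, -1.2]
gripper_width: 11.5
```

```bash
python3 -c "
from h import *
st()"
```

```text
t 11.15 tcp [506.4 285.2  29.4] yaw(y-axis) -85.3 z [ 0.  0. -1.] F [-0.1 -0.3 -1.2] T [-0.03  0.02  0.04] w 11.5 q7 [-0.22  0.66 -0.46  1.87  0.43  0.71 -2.41]
```

arm_command:
  plan:
    - {"travel": [3,0,0.5],"rotation": [0,0,0],"hand": 0}
    - {"travel": [2,0,0],"rotation": [0,0,0],"hand": 0}
    - {"travel": [2,0,0],"rotation": [0,0,0],"hand": 0}
    - {"travel": [0,0,0],"rotation": [0,0,0],"hand": 0}

```text
t: 11.48
tcp_pos: [509.6, 285.5, 28.9]
orientation: [0.999, 0.042, -0.003, 0.001]
contact_force: [-8.9, -2.2, 6.6]
gripper_width: 11.6
```

```bash
python3 -c "
from h import *
st()"
```

```text
t 11.48 tcp [509.6 285.5  28.9] yaw(y-axis) -85.2 z [-0.006 -0.003 -1.   ] F [-8.9 -2.2  6.6] T [-0.48  1.74 -0.01] w 11.6 q7 [-0.22  0.67 -0.46  1.85  0.43  0.73 -2.41]
```

arm_command:
  plan:
    - {"travel": [1,0,0],"rotation": [0,0,0],"hand": 0}
    - {"travel": [0,0,0],"rotation": [0,0,0],"hand": 0}
    - {"travel": [0,0,0],"rotation": [0,0,0],"hand": 40}
    - {"travel": [0,0,0],"rotation": [0,0,0],"hand": 40}
    - {"travel": [0,0,0],"rotation": [0,0,0],"hand": 40}
    - {"travel": [-2,0,-25],"rotation": [0,0,0],"hand": 40}
    - {"travel": [-10,0,-40],"rotation": [0,0,0],"hand": 40}
    - {"travel": [-10,0,-40],"rotation": [0,0,0],"hand": 40}
    - {"travel": [-10,30,-25],"rotation": [0,0,0],"hand": 40}
    - {"travel": [0,40,0],"rotation": [0,0,0],"hand": 40}
    - {"travel": [0,40,0],"rotation": [0,0,0],"hand": 40}

```text
t: 12.4
tcp_pos: [492.3, 173.9, 161.4]
orientation: [0.999, 0.043, 0.003, -0.001]
contact_force: [-0.0, -0.6, 0.2]
gripper_width: 40.0
```

```bash
python3 -c "
from h import *
blades()
go(567,-119.5,110,20.6)
c=cam('scene');X=cloud(c)
for r in lugs(c,X): print(r[0].round(1),r[1],r[2].round(1))
c=cam('top');X=cloud(c)
for r in lugs(c,X): print(r[0].round(1),r[1],r[2].round(1))
"
```

```text
LUG [ 407.8 -331.1] from plate [ 405.1 -332.1] yaw 22.4 [('top', [405.9, -329.7], [443.8, -316.7], np.float64(23.5), np.float64(18.8)), ('scene', [409.6, -332.6], [440.4, -317.0], np.float64(20.7), np.float64(26.9))]
LUG [ 412.7 -226.2] from plate [ 411. -226.] yaw 24.2 [('top', [411.2, -224.5], [446.0, -211.0], np.float64(23.1), np.float64(21.2)), ('scene', [414.3, -228.0], [449.0, -208.2], np.float64(24.0), np.float64(29.7))]
LUG [ 567.6 -120.5] from plate [ 565.5 -120.5] yaw 19.2 [('top', [564.7, -118.8], [602.6, -107.6], np.float64(19.4), np.float64(16.5)), ('scene', [570.5, -122.3], [603.9, -107.0], np.float64(17.8), np.float64(24.5))]
LUG [ 555.5 -237.7] from plate [ 554.8 -236.8] yaw 3.0 [('top', [552.2, -236.9], [593.8, -235.8], np.float64(1.3), np.float64(1.6)), ('scene', [558.8, -238.5], [595.6, -233.6], np.float64(3.0), np.float64(7.6))]
t 12.6 tcp [492.1 172.2 159.4] yaw(y-axis) -85.5 z [ 0.001 -0.    -1.   ] F [-0.6  0.5 -0.2] T [0.07 0.   0.01] w 40.2 q7 [ 0.06  0.39 -0.56  1.94  0.26  0.89 -2.13]
cur yaw x 4.5 TRAVEL [ 51.6 296.7  49.5] ROTz -16.1 tilt fix x,y [ 0.01 -0.08 -0.  ] rows>= 8
[293.2 167.2] 60 [302.1 120.1  32.9]
[371.6 173.5] 64 [507.3 280.6  39.9]
[204.6 205.7] 19 [ 250.9 -190.7   29. ]
[224.3 243.2] 86 [ 417.6 -229.3   31.8]
[289.1 255.2] 83 [ 571.  -123.7   33.5]
[191.  263.3] 78 [ 414.8 -333.3   34.9]
[252.3 277.3] 80 [ 562.5 -240.1   36.6]
[354.2 192.8] 16 [ 564.4 -118.8   44. ]
[385.5 196.5] 20 [ 553.5 -234.7   44.2]
[382.9 235.2] 18 [ 411.2 -223.9   44. ]
[411.7 237.2] 18 [ 405.7 -329.4   41.7]
```

arm_command:
  plan:
    - {"travel": [4,37,2],"rotation": [0,0,0],"hand": 40}
    - {"travel": [4,37,2],"rotation": [0,0,0],"hand": 40}
    - {"travel": [4,37,2],"rotation": [0,0,0],"hand": 40}
    - {"travel": [4,37,4],"rotation": [0,0,0],"hand": 40}
    - {"travel": [5,37,10],"rotation": [0,0,0],"hand": 40}
    - {"travel": [10,37,10],"rotation": [0,0,0],"hand": 40}
    - {"travel": [10,37,10],"rotation": [0,0,0],"hand": 40}
    - {"travel": [10,38,10],"rotation": [0,0,-5],"hand": 40}
    - {"travel": [0,0,0],"rotation": [0,0,-5],"hand": 40}
    - {"travel": [0,0,0],"rotation": [0,0,-5],"hand": 40}
    - {"travel": [0,0,0],"rotation": [0,0,0],"hand": 40}
    - {"travel": [0,0,0],"rotation": [0,0,0],"hand": 40}

```text
t: 13.7
tcp_pos: [567.0, -116.4, 108.6]
orientation: [0.985, 0.171, 0.0, -0.001]
contact_force: [0.5, -0.3, 0.4]
gripper_width: 40.2
```

```bash
python3 -c "
from h import *
go(566.5,-120,15,19.5)"
```

```text
t 13.7 tcp [ 567.  -116.4  108.6] yaw(y-axis) -70.3 z [-0.     0.001 -1.   ] F [ 0.5 -0.3  0.4] T [ 0.04 -0.02  0.01] w 40.2 q7 [ 0.53  0.54 -0.5   1.84  0.33  0.85 -1.36]
cur yaw x 19.7 TRAVEL [-1.7  3.3 93.6] ROTz 0.2 tilt fix x,y [-0.07 -0.02  0.  ] rows>= 3
```

arm_command:
  plan:
    - {"travel": [-1.5,3,35],"rotation": [0,0,0],"hand": 40}
    - {"travel": [0,0,30],"rotation": [0,0,0],"hand": 40}
    - {"travel": [0,0,20],"rotation": [0,0,0],"hand": 40}
    - {"travel": [0,0,8],"rotation": [0,0,0],"hand": 40}
    - {"travel": [0,0,0],"rotation": [0,0,0],"hand": 40}
    - {"travel": [0,0,0],"rotation": [0,0,0],"hand": 0}
    - {"travel": [0,0,0],"rotation": [0,0,0],"hand": 0}
    - {"travel": [0,0,0],"rotation": [0,0,0],"hand": 0}
    - {"travel": [0,0,0],"rotation": [0,0,0],"hand": 0}
    - {"travel": [0,0,0],"rotation": [0,0,0],"hand": 0}
  newtons: 50

```text
t: 14.53
tcp_pos: [566.8, -121.7, 17.1]
orientation: [0.985, 0.171, 0.001, 0.0]
contact_force: [0.1, 1.1, 4.1]
gripper_width: 11.5
```

```bash
cat >> h.py <<'E'
UC=np.array([632.5,166.1]); UY=4.7
def slotlug(i,back):
    a=np.radians(UY); Q=np.array([[np.cos(a),-np.sin(a)],[np.sin(a),np.cos(a)]])
    return UC+Q@np.array([-80-back,-132+66*i])
E
python3 -c "
from h import *
st()
print([slotlug(i,115).round(1).tolist() for i in range(5)],slotlug(4,35))"
```

```text
t 14.53 tcp [ 566.8 -121.7   17.1] yaw(y-axis) -70.3 z [ 0.002 -0.001 -1.   ] F [0.1 1.1 4.1] T [0.11 0.17 0.04] w 11.5 q7 [ 0.48  0.67 -0.43  1.88  0.42  0.68 -1.42]
[[449.0, 18.6], [443.6, 84.3], [438.2, 150.1], [432.7, 215.9], [427.3, 281.7]] [507.07081738 288.23320657]
```

arm_command:
  plan:
    - {"travel": [0,0,-20],"rotation": [0,0,0],"hand": 0}
    - {"travel": [0,0,-15],"rotation": [0,0,5],"hand": 0}
    - {"travel": [0,0,-10],"rotation": [0,0,5],"hand": 0}
    - {"travel": [0,0,0],"rotation": [0,0,5],"hand": 0}
    - {"travel": [-33,-2.7,0],"rotation": [0,0,0],"hand": 0}
    - {"travel": [-33,-2.7,0],"rotation": [0,0,0],"hand": 0}
    - {"travel": [-33,-2.7,0],"rotation": [0,0,0],"hand": 0}
    - {"travel": [-33,-2.7,0],"rotation": [0,0,0],"hand": 0}
    - {"travel": [0,0,0],"rotation": [0,0,0],"hand": 0}

```text
t: 15.28
tcp_pos: [425.1, -121.8, 60.0]
orientation: [0.999, 0.041, -0.005, 0.0]
contact_force: [-1.0, -0.6, -1.7]
gripper_width: 11.6
```

arm_command:
  plan:
    - {"travel": [2.8,-37.3,0],"rotation": [0,0,0],"hand": 0}
    - {"travel": [2.8,-37.3,0],"rotation": [0,0,0],"hand": 0}
    - {"travel": [2.8,-37.3,0],"rotation": [0,0,0],"hand": 0}
    - {"travel": [2.8,-37.3,0],"rotation": [0,0,0],"hand": 0}
    - {"travel": [2.8,-37.3,0],"rotation": [0,0,0],"hand": 0}
    - {"travel": [2.8,-37.3,0],"rotation": [0,0,0],"hand": 0}
    - {"travel": [2.8,-37.3,0],"rotation": [0,0,0],"hand": 0}
    - {"travel": [2.8,-37.3,0],"rotation": [0,0,0],"hand": 0}
    - {"travel": [2.8,-37.3,0],"rotation": [0,0,0],"hand": 0}
    - {"travel": [0,0,0],"rotation": [0,0,0],"hand": 0}
    - {"travel": [0,0,0],"rotation": [0,0,0],"hand": 0}

```text
t: 16.2
tcp_pos: [430.5, 217.8, 61.2]
orientation: [0.999, 0.044, 0.0, -0.001]
contact_force: [-0.6, -1.2, -2.4]
gripper_width: 12.4
```

```bash
cat >> h.py <<'E'
def plate():
    "held plate seen by scene cam, front of the slots"
    for n in ('top','scene'):
        c=cam(n);X=cloud(c); s,_=st() if n=='top' else (s,0)
        t=np.array(s['tcp_pos'])
        m=(X[...,2]>t[2]-25)&(X[...,2]<t[2]-4)&(X[...,0]>t[0]+25)&(X[...,0]<t[0]+105)&(abs(X[...,1]-t[1]-6)<45)
        if m.sum()>5: print(n,m.sum(),cv2.minAreaRect(X[m][:,:2].astype(np.float32)),np.median(X[m][:,2]))
E
python3 -c "
from h import *
go(432.7,214.8,31,4.7)
plate()"
```

```text
t 16.2 tcp [430.5 217.8  61.2] yaw(y-axis) -85.0 z [ 0.     0.001 -1.   ] F [-0.6 -1.2 -2.4] T [0.02 0.05 0.04] w 12.4 q7 [-0.15  0.48 -0.47  2.09  0.35  0.65 -2.33]
cur yaw x 5.0 TRAVEL [ 1.9  3.2 30.2] ROTz 0.3 tilt fix x,y [-0.06 -0.01 -0.  ] rows>= 1
t 16.25 tcp [430.6 215.5  60.9] yaw(y-axis) -85.2 z [-0.001 -0.001 -1.   ] F [-0.3 -0.  -2.5] T [-0.    0.05  0.01] w 11.4 q7 [-0.15  0.48 -0.47  2.09  0.35  0.65 -2.33]
top 44 ((506.8897705078125, 214.34848022460938), (42.02719497680664, 23.095340728759766), 3.754464864730835) 42.142754774414186
scene 258 ((492.6476135253906, 220.30780029296875), (77.30256652832031, 50.51181411743164), 5.148443698883057) 43.09641841537427
```

```bash
python3 -c "
from h import *
t=np.mean([manip.read_state()['tcp_pos'] for _ in range(20)],0);print(t)
for n in ('scene','top'):
  c=cam(n);X=cloud(c)
  m=(X[...,2]>25)&(X[...,2]<58)&(X[...,0]>t[0]+16)&(X[...,0]<t[0]+110)&(abs(X[...,1]-t[1]-6)<35)
  P=X[m]; u=P[:,0]-t[0]
  print(n,len(P)); 
  for a in range(15,110,10):
    q=P[(u>=a)&(u<a+10)]
    if len(q)>3: print(a,len(q),np.median(q[:,2]).round(1),q[:,1].min().round(1),q[:,1].max().round(1))
  save(c,'p_%s.png'%n,(300,100,440,205),5) if n=='scene' else 0
"
```

```text
[430.88867264 214.14698477  60.77154683]
scene 296
15 32 46.5 191.6 238.0
25 36 45.5 192.6 240.1
35 30 44.2 194.1 238.9
45 36 44.3 194.9 241.1
55 35 43.1 194.2 241.7
65 32 42.0 196.9 242.5
75 35 41.2 198.1 244.8
85 38 40.6 196.0 245.3
95 22 39.9 200.3 240.6
top 44
55 8 41.6 195.1 203.0
65 5 42.9 199.4 207.2
75 9 42.4 199.4 210.8
85 18 40.3 200.6 222.9
```

View pics/p_scene.png

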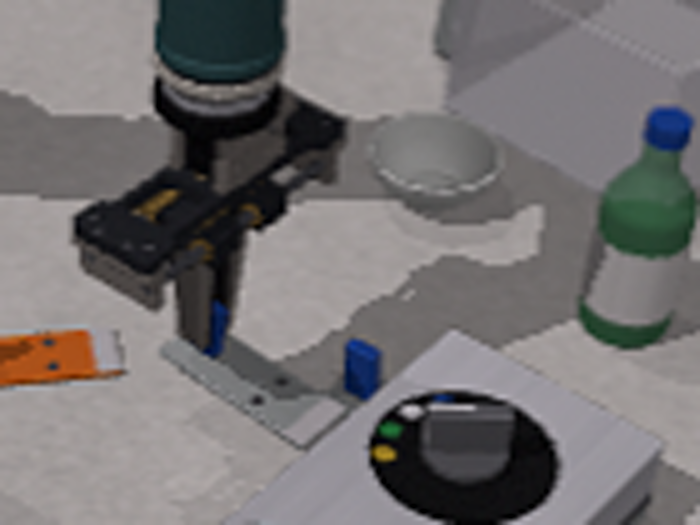

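The plate has slipped nose-down by about 4.7°: its top reads z 46.5 at the lug and 39.9 at the tip. I'll pitch the tool up to compensate, lower it, and recheck.

arm_command:
  plan:
    - {"travel": [0,0,0],"rotation": [0,2.4,0],"hand": 0}
    - {"travel": [0,0,0],"rotation": [0,2.4,0],"hand": 0}
    - {"travel": [0,0,10],"rotation": [0,0,0],"hand": 0}
    - {"travel": [0,0,10],"rotation": [0,0,0],"hand": 0}
    - {"travel": [0,0,7],"rotation": [0,0,0],"hand": 0}
    - {"travel": [0,0,0],"rotation": [0,0,0],"hand": 0}
    - {"travel": [0,0,0],"rotation": [0,0,0],"hand": 0}

```text
t: 16.98
tcp_pos: [433.2, 214.8, 33.1]
orientation: [0.998, 0.041, 0.041, -0.001]
contact_force: [-0.5, 0.9, -1.9]
gripper_width: 11.6
```

```bash
cat >> h.py <<'E'
def prof():
    s,_=st()
    t=np.mean([manip.read_state()['tcp_pos'] for _ in range(10)],0)
    c=cam('scene');X=cloud(c)
    m=(X[...,2]>t[2]-32)&(X[...,2]<t[2]-5)&(X[...,2]>8)&(X[...,0]>t[0]+16)&(X[...,0]<t[0]+100)&(abs(X[...,1]-t[1]-6)<35)
    P=X[m]; u=P[:,0]-t[0]; f=np.polyfit(u,P[:,2],1)
    k=(u>20)&(u<90); mid=[(np.percentile(P[(u>=a)&(u<a+14)][:,1],4)+np.percentile(P[(u>=a)&(u<a+14)][:,1],96))/2 for a in (20,34,48,62,76)]
    print('tcp',t.round(1),'n',len(P),'slope deg %.1f'%np.degrees(np.arctan(f[0])),'underside at lug %.1f tip %.1f'%(f[1]-5,f[1]+100*f[0]-5),'mid y',np.round(mid,1))
E
python3 -c "
from h import *
prof();print(slotlug(3,115))"
```

```text
t 16.98 tcp [433.2 214.8  33.1] yaw(y-axis) -85.3 z [ 0.081  0.006 -0.997] F [-0.5  0.9 -1.9] T [ 0.    0.16 -0.03] w 11.6 q7 [-0.23  0.49 -0.38  2.16  0.46  0.49 -2.46]
tcp [433.2 214.8  33.1] n 238 slope deg 0.7 underside at lug 14.8 tip 16.0 mid y [216.  217.2 218.5 219.4 219.7]
[432.747768   215.90005835]
```

arm_command:
  plan:
    - {"travel": [0,0,1.5],"rotation": [0,0,0],"hand": 0}
    - {"travel": [8,0,0.65],"rotation": [0,0,0],"hand": 0}
    - {"travel": [8,0,0.65],"rotation": [0,0,0],"hand": 0}
    - {"travel": [8,0,0.65],"rotation": [0,0,0],"hand": 0}
    - {"travel": [5,0,0.4],"rotation": [0,0,0],"hand": 0}
    - {"travel": [0,0,0],"rotation": [0,0,0],"hand": 0}

```text
t: 17.53
tcp_pos: [464.4, 217.7, 32.9]
orientation: [0.998, 0.04, 0.043, -0.002]
contact_force: [0.7, -0.2, -1.9]
gripper_width: 11.2
```

```bash
python3 -c "
from h import *
st()"
```

```text
t 17.53 tcp [464.4 217.7  32.9] yaw(y-axis) -85.4 z [ 0.085  0.008 -0.996] F [ 0.7 -0.2 -1.9] T [ 0.04  0.19 -0.01] w 11.2 q7 [-0.21  0.52 -0.38  2.1   0.46  0.52 -2.43]
```

In without contact; continuing.

arm_command:
  plan:
    - {"travel": [8,0,0.7],"rotation": [0,0,0],"hand": 0}
    - {"travel": [8,0,0.7],"rotation": [0,0,0],"hand": 0}
    - {"travel": [8,0,0.7],"rotation": [0,0,0],"hand": 0}
    - {"travel": [8,0,0.7],"rotation": [0,0,0],"hand": 0}
    - {"travel": [6,0,0.6],"rotation": [0,0,0],"hand": 0}
    - {"travel": [3,0,0.3],"rotation": [0,0,0],"hand": 0}
    - {"travel": [3,0,0.3],"rotation": [0,0,0],"hand": 0}
    - {"travel": [0,0,0],"rotation": [0,0,0],"hand": 0}

```text
t: 18.2
tcp_pos: [507.0, 221.2, 32.3]
orientation: [0.998, 0.041, 0.042, -0.002]
contact_force: [-0.3, -0.8, -1.8]
gripper_width: 11.5
```

```bash
python3 -c "
from h import *
st()"
```

```text
t 18.2 tcp [507.  221.2  32.3] yaw(y-axis) -85.3 z [ 0.084  0.007 -0.996] F [-0.3 -0.8 -1.8] T [ 0.01  0.18 -0.01] w 11.5 q7 [-0.18  0.57 -0.38  2.    0.45  0.57 -2.37]
```

arm_command:
  plan:
    - {"travel": [3,0,0.3],"rotation": [0,0,0],"hand": 0}
    - {"travel": [2,0,0.2],"rotation": [0,0,0],"hand": 0}
    - {"travel": [2,0,0.2],"rotation": [0,0,0],"hand": 0}
    - {"travel": [2,0,0.2],"rotation": [0,0,0],"hand": 0}
    - {"travel": [0,0,0],"rotation": [0,0,0],"hand": 0}

```text
t: 18.62
tcp_pos: [512.5, 221.5, 31.3]
orientation: [0.998, 0.042, 0.039, -0.001]
contact_force: [-6.2, -0.9, -0.5]
gripper_width: 11.7
```

```bash
python3 -c "
from h import *
st()"
```

```text
t 18.62 tcp [512.5 221.5  31.3] yaw(y-axis) -85.2 z [ 0.078  0.004 -0.997] F [-6.2 -0.9 -0.5] T [-0.15  1.55  0.03] w 11.7 q7 [-0.18  0.58 -0.39  1.98  0.45  0.58 -2.36]
```

arm_command:
  plan:
    - {"travel": [2,0,0.2],"rotation": [0,0,0],"hand": 0}
    - {"travel": [0,0,0],"rotation": [0,0,0],"hand": 0}
    - {"travel": [0,0,0],"rotation": [0,0,0],"hand": 40}
    - {"travel": [0,0,0],"rotation": [0,0,0],"hand": 40}
    - {"travel": [0,0,0],"rotation": [0,0,0],"hand": 40}
    - {"travel": [0,0,-30],"rotation": [0,0,0],"hand": 40}
    - {"travel": [-5,0,-35],"rotation": [0,-2.4,0],"hand": 40}
    - {"travel": [-10,0,-40],"rotation": [0,-2.4,0],"hand": 40}
    - {"travel": [-10,30,-25],"rotation": [0,0,0],"hand": 40}
    - {"travel": [0,40,0],"rotation": [0,0,0],"hand": 40}
    - {"travel": [0,40,0],"rotation": [0,0,0],"hand": 40}
    - {"travel": [0,0,0],"rotation": [0,0,0],"hand": 40}

```text
t: 19.62
tcp_pos: [496.5, 100.9, 161.8]
orientation: [0.999, 0.036, 0.001, 0.002]
contact_force: [0.3, -0.5, -0.5]
gripper_width: 39.7
```

```bash
python3 -c "
from h import *
blades()
go(555.2,-237.3,110,3)
c=cam('scene');X=cloud(c)
for r in lugs(c,X): print(r[0].round(1),r[1],r[2].round(1))
"
```

```text
LUG [ 412.5 -226. ] from plate [ 412.  -225.7] yaw 22.2 [('top', [411.5, -223.4], [449.5, -212.1], np.float64(23.5), np.float64(16.5)), ('scene', [413.5, -228.6], [448.7, -209.0], np.float64(20.4), np.float64(29.1))]
LUG [ 555.3 -237.3] from plate [ 554.4 -237.1] yaw 3.4 [('top', [551.5, -235.7], [593.6, -234.6], np.float64(3.0), np.float64(1.5)), ('scene', [559.1, -239.0], [595.1, -234.9], np.float64(3.1), np.float64(6.4))]
LUG [ 407.5 -331.2] from plate [ 408.5 -332.3] yaw 23.0 [('top', [405.4, -329.3], [445.4, -316.7], np.float64(23.4), np.float64(17.5)), ('scene', [409.5, -333.2], [445.3, -316.6], np.float64(24.7), np.float64(24.8))]
LUG [502.3 282.5] from plate [496.9 251.3] yaw 73.9 [('top', [502.3, 282.5], [508.0, 289.7], np.float64(85.7), np.float64(52.0))]
t 19.82 tcp [494.9 110.7 161.4] yaw(y-axis) -85.2 z [ 0.001  0.001 -1.   ] F [ 1.3  0.4 -0.2] T [ 0.01 -0.02  0.04] w 39.9 q7 [ 0.14  0.35 -0.51  1.97  0.22  0.87 -1.97]
cur yaw x 4.8 TRAVEL [ 31.1 351.8  51.2] ROTz 1.8 tilt fix x,y [-0.04 -0.06 -0.  ] rows>= 9
[293.2 167.1] 60 [302.6 119.6  32. ]
[371.7 173.4] 67 [507.6 280.4  41. ]
[359.7 183.3] 65 [513.9 216.5  41.1]
[204.8 205.7] 19 [ 251.7 -190.2   31.5]
[224.4 243.2] 86 [ 416.8 -229.2   32.9]
[191.  263.3] 80 [ 414.5 -333.3   34.4]
[252.3 277.3] 80 [ 562.9 -240.3   36.9]
```

arm_command:
  plan:
    - {"travel": [3.4,39.1,3],"rotation": [0,0,0],"hand": 40}
    - {"travel": [3.4,39.1,3],"rotation": [0,0,0],"hand": 40}
    - {"travel": [3.4,39.1,5],"rotation": [0,0,0],"hand": 40}
    - {"travel": [3.4,39.1,5],"rotation": [0,0,0],"hand": 40}
    - {"travel": [3.5,39.1,7],"rotation": [0,0,0],"hand": 40}
    - {"travel": [3.5,39.1,7],"rotation": [0,0,0],"hand": 40}
    - {"travel": [3.5,39.1,7],"rotation": [0,0,0],"hand": 40}
    - {"travel": [3.5,39.1,7],"rotation": [0,0,0],"hand": 40}
    - {"travel": [3.5,39.1,7],"rotation": [0,0,1.5],"hand": 40}
    - {"travel": [0,0,0],"rotation": [0,0,0],"hand": 40}
    - {"travel": [0,0,0],"rotation": [0,0,0],"hand": 40}

```text
t: 20.78
tcp_pos: [554.7, -239.4, 108.8]
orientation: [1.0, 0.027, -0.001, -0.0]
contact_force: [-0.8, 0.5, -0.3]
gripper_width: 39.8
```

```bash
python3 -c "
from h import *
go(555.2,-237.3,15,3)"
```

```text
t 20.78 tcp [ 554.7 -239.4  108.8] yaw(y-axis) -86.9 z [-0.001  0.001 -1.   ] F [-0.8  0.5 -0.3] T [ 0.11 -0.05 -0.06] w 39.8 q7 [ 0.62  0.55 -0.36  1.78  0.25  0.86 -1.37]
cur yaw x 3.1 TRAVEL [ 0.7 -2.  93.8] ROTz 0.1 tilt fix x,y [-0.03  0.06 -0.  ] rows>= 3
```

arm_command:
  plan:
    - {"travel": [0.5,-1.5,35],"rotation": [0,0,0],"hand": 40}
    - {"travel": [0,0,30],"rotation": [0,0,0],"hand": 40}
    - {"travel": [0,0,20],"rotation": [0,0,0],"hand": 40}
    - {"travel": [0,0,8],"rotation": [0,0,0],"hand": 40}
    - {"travel": [0,0,0],"rotation": [0,0,0],"hand": 40}
    - {"travel": [0,0,0],"rotation": [0,0,0],"hand": 0}
    - {"travel": [0,0,0],"rotation": [0,0,0],"hand": 0}
    - {"travel": [0,0,0],"rotation": [0,0,0],"hand": 0}
    - {"travel": [0,0,0],"rotation": [0,0,0],"hand": 0}
    - {"travel": [0,0,0],"rotation": [0,0,0],"hand": 0}
  newtons: 58

```text
t: 21.62
tcp_pos: [555.8, -237.1, 18.3]
orientation: [1.0, 0.028, 0.001, 0.0]
contact_force: [-0.4, 0.3, 2.8]
gripper_width: 11.9
```

```bash
python3 -c "
from h import *
st(); print(slotlug(2,115))"
```

```text
t 21.62 tcp [ 555.8 -237.1   18.3] yaw(y-axis) -86.8 z [ 0.002 -0.001 -1.   ] F [-0.4  0.3  2.8] T [ 0.2   0.17 -0.01] w 11.9 q7 [ 0.58  0.68 -0.31  1.82  0.31  0.69 -1.42]
[438.15570957 150.12199082]
```

arm_command:
  plan:
    - {"travel": [0,0,-20],"rotation": [0,0,0],"hand": 0}
    - {"travel": [0,0,-15],"rotation": [0,0,-1.5],"hand": 0}
    - {"travel": [0,0,-12],"rotation": [0,0,0],"hand": 0}
    - {"travel": [-17,-33.2,0],"rotation": [0,0,0],"hand": 0}
    - {"travel": [-17,-33.2,0],"rotation": [0,0,0],"hand": 0}
    - {"travel": [-17,-33.2,0],"rotation": [0,0,0],"hand": 0}
    - {"travel": [-17,-33.2,0],"rotation": [0,0,0],"hand": 0}
    - {"travel": [-17,-33.2,0],"rotation": [0,0,0],"hand": 0}
    - {"travel": [-17,-33.2,0],"rotation": [0,0,0],"hand": 0}

```text
t: 22.37
tcp_pos: [435.8, -45.6, 64.4]
orientation: [0.999, 0.041, 0.0, 0.0]
contact_force: [1.6, 0.8, -2.4]
gripper_width: 11.6
```

arm_command:
  plan:
    - {"travel": [2.7,-32.6,0],"rotation": [0,0,0],"hand": 0}
    - {"travel": [2.7,-32.6,0],"rotation": [0,0,0],"hand": 0}
    - {"travel": [2.7,-32.6,0],"rotation": [0,0,0],"hand": 0}
    - {"travel": [2.7,-32.6,0],"rotation": [0,0,0],"hand": 0}
    - {"travel": [2.7,-32.6,0],"rotation": [0,0,0],"hand": 0}
    - {"travel": [2.7,-32.6,0],"rotation": [0,0,0],"hand": 0}
    - {"travel": [0,0,0],"rotation": [0,0,0],"hand": 0}
    - {"travel": [0,0,0],"rotation": [0,0,0],"hand": 0}
    - {"travel": [0,0,0],"rotation": [0,0,0],"hand": 0}

```text
t: 23.12
tcp_pos: [436.8, 149.1, 64.1]
orientation: [0.999, 0.041, -0.0, 0.0]
contact_force: [-0.2, -0.4, -1.7]
gripper_width: 11.9
```

```bash
python3 -c "
from h import *
go(438.2,149.3,33,4.7)
prof()"
```

```text
t 23.12 tcp [436.8 149.1  64.1] yaw(y-axis) -85.3 z [-0.    -0.001 -1.   ] F [-0.2 -0.4 -1.7] T [ 0.    0.03 -0.03] w 11.9 q7 [-0.04  0.43 -0.42  2.14  0.3   0.62 -2.17]
cur yaw x 4.7 TRAVEL [ 1.5 -0.2 31.1] ROTz 0.0 tilt fix x,y [ 0.04  0.02 -0.  ] rows>= 1
t 23.12 tcp [436.8 149.1  64.1] yaw(y-axis) -85.3 z [-0.    -0.001 -1.   ] F [-0.2 -0.4 -1.7] T [ 0.    0.03 -0.03] w 11.9 q7 [-0.04  0.43 -0.42  2.14  0.3   0.62 -2.17]
tcp [436.8 149.1  64.1] n 299 slope deg -0.6 underside at lug 46.2 tip 45.2 mid y [150.1 151.9 152.2 155.3 153.4]
```

arm_command:
  plan:
    - {"travel": [0,0,12],"rotation": [0,0,0],"hand": 0}
    - {"travel": [0,0,12],"rotation": [0,0,0],"hand": 0}
    - {"travel": [0,0,8],"rotation": [0,0,0],"hand": 0}
    - {"travel": [0,0,0],"rotation": [0,0,0],"hand": 0}
    - {"travel": [8,0,0],"rotation": [0,0,0],"hand": 0}
    - {"travel": [8,0,0],"rotation": [0,0,0],"hand": 0}
    - {"travel": [8,0,0],"rotation": [0,0,0],"hand": 0}
    - {"travel": [5,0,0],"rotation": [0,0,0],"hand": 0}
    - {"travel": [0,0,0],"rotation": [0,0,0],"hand": 0}

```text
t: 23.92
tcp_pos: [468.0, 152.3, 32.5]
orientation: [0.999, 0.041, 0.001, -0.0]
contact_force: [-0.3, 0.2, -1.0]
gripper_width: 11.6
```

```bash
python3 -c "
from h import *
st()"
```

```text
t 23.92 tcp [468.  152.3  32.5] yaw(y-axis) -85.3 z [ 0.002  0.001 -1.   ] F [-0.3  0.2 -1. ] T [ 0.05  0.04 -0.01] w 11.6 q7 [-0.07  0.53 -0.38  2.08  0.35  0.59 -2.18]
```

arm_command:
  plan:
    - {"travel": [8,0,0],"rotation": [0,0,0],"hand": 0}
    - {"travel": [8,0,0],"rotation": [0,0,0],"hand": 0}
    - {"travel": [8,0,0],"rotation": [0,0,0],"hand": 0}
    - {"travel": [8,0,0],"rotation": [0,0,0],"hand": 0}
    - {"travel": [6,0,0],"rotation": [0,0,0],"hand": 0}
    - {"travel": [3,0,0.5],"rotation": [0,0,0],"hand": 0}
    - {"travel": [3,0,0.5],"rotation": [0,0,0],"hand": 0}
    - {"travel": [2,0,0.5],"rotation": [0,0,0],"hand": 0}
    - {"travel": [2,0,0],"rotation": [0,0,0],"hand": 0}
    - {"travel": [0,0,0],"rotation": [0,0,0],"hand": 0}

```text
t: 24.75
tcp_pos: [513.9, 156.1, 30.6]
orientation: [0.999, 0.041, 0.0, -0.0]
contact_force: [0.2, -0.0, -0.6]
gripper_width: 11.4
```

```bash
python3 -c "
from h import *
st()"
```

```text
t 24.75 tcp [513.9 156.1  30.6] yaw(y-axis) -85.3 z [ 0.  0. -1.] F [ 0.2 -0.  -0.6] T [ 0.03  0.02 -0.01] w 11.4 q7 [-0.06  0.58 -0.38  1.98  0.35  0.64 -2.15]
```

arm_command:
  plan:
    - {"travel": [2,0,0],"rotation": [0,0,0],"hand": 0}
    - {"travel": [2,0,0],"rotation": [0,0,0],"hand": 0}
    - {"travel": [2,0,0],"rotation": [0,0,0],"hand": 0}
    - {"travel": [2,0,0],"rotation": [0,0,0],"hand": 0}
    - {"travel": [0,0,0],"rotation": [0,0,0],"hand": 0}

```text
t: 25.17
tcp_pos: [517.8, 156.2, 30.4]
orientation: [0.999, 0.042, -0.004, 0.001]
contact_force: [-11.8, -2.0, 9.3]
gripper_width: 11.9
```

```bash
python3 -c "
from h import *
st()"
```

```text
t 25.17 tcp [517.8 156.2  30.4] yaw(y-axis) -85.2 z [-0.007 -0.003 -1.   ] F [-11.8  -2.    9.3] T [-0.27  2.1   0.05] w 11.9 q7 [-0.06  0.59 -0.38  1.96  0.34  0.66 -2.14]
```

Home. Release, and on to the next carrier at (412,-226), yaw about 23°, bound for slot 1.

arm_command:
  plan:
    - {"travel": [0,0,0],"rotation": [0,0,0],"hand": 40}
    - {"travel": [0,0,0],"rotation": [0,0,0],"hand": 40}
    - {"travel": [0,0,0],"rotation": [0,0,0],"hand": 40}
    - {"travel": [0,0,-30],"rotation": [0,0,0],"hand": 40}
    - {"travel": [-10,0,-35],"rotation": [0,0,0],"hand": 40}
    - {"travel": [-20,15,-20],"rotation": [0,0,0],"hand": 40}
    - {"travel": [-20,35,0],"rotation": [0,0,0],"hand": 40}
    - {"travel": [-15,38,0],"rotation": [0,0,0],"hand": 40}
    - {"travel": [0,0,0],"rotation": [0,0,0],"hand": 40}
    - {"travel": [0,0,0],"rotation": [0,0,0],"hand": 40}

```text
t: 26.0
tcp_pos: [464.4, 61.1, 116.0]
orientation: [0.999, 0.039, 0.001, 0.001]
contact_force: [-0.1, -0.1, 1.1]
gripper_width: 40.0
```

```bash
python3 -c "
from h import *
blades()
go(411.8,-226,115,22.7)
c=cam('scene');X=cloud(c)
for r in lugs(c,X): print(r[0].round(1),r[1],r[2].round(1))
"
```

```text
LUG [ 412.6 -226.2] from plate [ 411.9 -227.2] yaw 23.6 [('top', [411.2, -223.8], [447.5, -210.9], np.float64(25.4), np.float64(19.6)), ('scene', [414.0, -228.6], [449.7, -211.5], np.float64(22.9), np.float64(25.6))]
LUG [ 408.9 -331. ] from plate [ 406.4 -333.3] yaw 23.8 [('top', [406.0, -329.3], [444.9, -316.9], np.float64(25.4), np.float64(17.7)), ('scene', [411.7, -332.7], [441.2, -317.5], np.float64(23.5), np.float64(27.2))]
LUG [507.6 220.2] from plate [479.4 214.8] yaw 14.1 [('top', [507.6, 220.2], [518.2, 224.6], np.float64(9.6), np.float64(22.4))]
LUG [503.1 282.9] from plate [488.6 315.2] yaw -72.0 [('top', [503.1, 282.9], [500.9, 277.1], np.float64(-51.4), np.float64(-110.3))]
t 26.2 tcp [464.8  65.1 115.7] yaw(y-axis) -85.2 z [ 0.001  0.001 -1.   ] F [-0.1  0.2 -0.7] T [ 0.01  0.07 -0.01] w 39.8 q7 [ 0.18  0.35 -0.45  2.09  0.22  0.74 -1.9 ]
cur yaw x 4.8 TRAVEL [-77.4 285.6   0.4] ROTz -17.9 tilt fix x,y [-0.05 -0.04 -0.  ] rows>= 8
[371.8 173.6] 67 [507.5 280.4  38.4]
[359.8 183.5] 67 [514.6 217.   39.3]
[346.9 194.4] 71 [521.2 151.4  40.5]
[204.8 206. ] 20 [ 251.4 -191.    27.2]
[224.4 243.2] 86 [ 416.8 -229.2   30.9]
[191.  263.3] 80 [ 415.1 -333.3   35.2]
```

arm_command:
  plan:
    - {"travel": [-9.7,35.7,0],"rotation": [0,0,0],"hand": 40}
    - {"travel": [-9.7,35.7,0],"rotation": [0,0,0],"hand": 40}
    - {"travel": [-9.7,35.7,0],"rotation": [0,0,0],"hand": 40}
    - {"travel": [-9.7,35.7,0],"rotation": [0,0,0],"hand": 40}
    - {"travel": [-9.7,35.7,0],"rotation": [0,0,0],"hand": 40}
    - {"travel": [-9.7,35.7,0],"rotation": [0,0,0],"hand": 40}
    - {"travel": [-9.7,35.7,0],"rotation": [0,0,0],"hand": 40}
    - {"travel": [-9.5,35.7,0],"rotation": [0,0,-6],"hand": 40}
    - {"travel": [0,0,0],"rotation": [0,0,-6],"hand": 40}
    - {"travel": [0,0,0],"rotation": [0,0,-6],"hand": 40}
    - {"travel": [0,0,0],"rotation": [0,0,0],"hand": 40}
    - {"travel": [0,0,0],"rotation": [0,0,0],"hand": 40}

```text
t: 27.25
tcp_pos: [411.1, -226.7, 115.3]
orientation: [0.981, 0.196, 0.0, -0.0]
contact_force: [-0.1, 0.1, -1.1]
gripper_width: 39.9
```

```bash
python3 -c "
from h import *
go(412,-226.3,15.5,23)"
```

```text
t 27.25 tcp [ 411.1 -226.7  115.3] yaw(y-axis) -67.4 z [ 0.     0.001 -1.   ] F [-0.1  0.1 -1.1] T [ 0.02  0.04 -0.  ] w 39.9 q7 [ 0.78  0.35 -0.4   2.09  0.2   0.74 -0.93]
cur yaw x 22.6 TRAVEL [ 0.9  0.1 99.8] ROTz -0.4 tilt fix x,y [-0.04 -0.02 -0.  ] rows>= 3
```

arm_command:
  plan:
    - {"travel": [0.8,0,39],"rotation": [0,0,0],"hand": 40}
    - {"travel": [0,0,33],"rotation": [0,0,0],"hand": 40}
    - {"travel": [0,0,20],"rotation": [0,0,0],"hand": 40}
    - {"travel": [0,0,8],"rotation": [0,0,0],"hand": 40}
    - {"travel": [0,0,0],"rotation": [0,0,0],"hand": 40}
    - {"travel": [0,0,0],"rotation": [0,0,0],"hand": 0}
    - {"travel": [0,0,0],"rotation": [0,0,0],"hand": 0}
    - {"travel": [0,0,0],"rotation": [0,0,0],"hand": 0}
    - {"travel": [0,0,0],"rotation": [0,0,0],"hand": 0}
    - {"travel": [0,0,0],"rotation": [0,0,0],"hand": 0}
  newtons: 58

```text
t: 28.08
tcp_pos: [411.8, -227.5, 16.6]
orientation: [0.98, 0.197, 0.001, 0.001]
contact_force: [-0.9, 0.6, 4.5]
gripper_width: 11.6
```

```bash
python3 -c "
from h import *
st(); print(slotlug(1,115),slotlug(0,115))"
```

```text
t 28.08 tcp [ 411.8 -227.5   16.6] yaw(y-axis) -67.3 z [ 0.001 -0.001 -1.   ] F [-0.9  0.6  4.5] T [ 0.23  0.19 -0.02] w 11.6 q7 [ 0.7   0.52 -0.32  2.14  0.32  0.52 -1.03]
[443.56365114  84.34392329] [448.97159271  18.56585576]
```

arm_command:
  plan:
    - {"travel": [0,0,-20],"rotation": [0,0,0],"hand": 0}
    - {"travel": [0,0,-15],"rotation": [0,0,6],"hand": 0}
    - {"travel": [0,0,-12],"rotation": [0,0,6],"hand": 0}
    - {"travel": [0,0,0],"rotation": [0,0,6],"hand": 0}
    - {"travel": [6.4,-34.1,0],"rotation": [0,0,0],"hand": 0}
    - {"travel": [6.4,-34.1,0],"rotation": [0,0,0],"hand": 0}
    - {"travel": [6.4,-34.1,0],"rotation": [0,0,0],"hand": 0}
    - {"travel": [6.4,-34.1,0],"rotation": [0,0,0],"hand": 0}
    - {"travel": [6.4,-34.1,0],"rotation": [0,0,0],"hand": 0}
    - {"travel": [6.4,-34.1,0],"rotation": [0,0,0],"hand": 0}
    - {"travel": [6.4,-34.1,0],"rotation": [0,0,0],"hand": 0}
    - {"travel": [6.4,-34.1,0],"rotation": [0,0,0],"hand": 0}

```text
t: 29.08
tcp_pos: [439.6, 50.4, 62.8]
orientation: [0.999, 0.041, 0.0, 0.0]
contact_force: [0.5, -0.1, -1.7]
gripper_width: 11.5
```

arm_command:
  plan:
    - {"travel": [6.2,-34.5,0],"rotation": [0,0,0],"hand": 0}
    - {"travel": [0,0,0],"rotation": [0,0,0],"hand": 0}
    - {"travel": [0,0,0],"rotation": [0,0,0],"hand": 0}
    - {"travel": [0,0,0],"rotation": [0,0,0],"hand": 0}

```text
t: 29.42
tcp_pos: [442.7, 83.3, 62.5]
orientation: [0.999, 0.041, -0.0, 0.0]
contact_force: [-0.1, -0.5, -0.9]
gripper_width: 11.8
```

```bash
python3 -c "
from h import *
go(443.6,83.5,33,4.7)
prof()"
```

```text
t 29.42 tcp [442.7  83.3  62.5] yaw(y-axis) -85.3 z [-0.001 -0.001 -1.   ] F [-0.1 -0.5 -0.9] T [-0.03  0.06  0.01] w 11.8 q7 [ 0.03  0.41 -0.34  2.17  0.24  0.6  -1.97]
cur yaw x 4.7 TRAVEL [ 0.9 -0.2 29.5] ROTz 0.0 tilt fix x,y [ 0.04  0.04 -0.  ] rows>= 1
t 29.42 tcp [442.7  83.3  62.5] yaw(y-axis) -85.3 z [-0.001 -0.001 -1.   ] F [-0.1 -0.5 -0.9] T [-0.03  0.06  0.01] w 11.8 q7 [ 0.03  0.41 -0.34  2.17  0.24  0.6  -1.97]
tcp [442.7  83.3  62.5] n 329 slope deg -0.3 underside at lug 45.9 tip 45.4 mid y [84.2 84.7 86.4 89.6 90. ]
```

arm_command:
  plan:
    - {"travel": [0,0,12],"rotation": [0,0,0],"hand": 0}
    - {"travel": [0,0,12],"rotation": [0,0,0],"hand": 0}
    - {"travel": [0,0,8],"rotation": [0,0,0],"hand": 0}
    - {"travel": [0,0,0],"rotation": [0,0,0],"hand": 0}
    - {"travel": [8,0,0],"rotation": [0,0,0],"hand": 0}
    - {"travel": [8,0,0],"rotation": [0,0,0],"hand": 0}
    - {"travel": [8,0,0],"rotation": [0,0,0],"hand": 0}
    - {"travel": [5,0,0],"rotation": [0,0,0],"hand": 0}
    - {"travel": [0,0,0],"rotation": [0,0,0],"hand": 0}

```text
t: 30.22
tcp_pos: [474.2, 86.5, 31.1]
orientation: [0.999, 0.041, 0.001, -0.0]
contact_force: [-0.2, -0.4, -1.7]
gripper_width: 11.5
```

```bash
python3 -c "
from h import *
st()"
```

```text
t 30.22 tcp [474.2  86.5  31.1] yaw(y-axis) -85.3 z [ 0.002  0.001 -1.   ] F [-0.2 -0.4 -1.7] T [0.05 0.06 0.02] w 11.5 q7 [ 0.01  0.51 -0.31  2.11  0.28  0.56 -1.99]
```

arm_command:
  plan:
    - {"travel": [8,0,0],"rotation": [0,0,0],"hand": 0}
    - {"travel": [8,0,0],"rotation": [0,0,0],"hand": 0}
    - {"travel": [8,0,0],"rotation": [0,0,0],"hand": 0}
    - {"travel": [8,0,0],"rotation": [0,0,0],"hand": 0}
    - {"travel": [6,0,0],"rotation": [0,0,0],"hand": 0}
    - {"travel": [3,0,0.5],"rotation": [0,0,0],"hand": 0}
    - {"travel": [3,0,0.5],"rotation": [0,0,0],"hand": 0}
    - {"travel": [2,0,0],"rotation": [0,0,0],"hand": 0}
    - {"travel": [2,0,0],"rotation": [0,0,0],"hand": 0}
    - {"travel": [2,0,0],"rotation": [0,0,0],"hand": 0}
    - {"travel": [0,0,0],"rotation": [0,0,0],"hand": 0}

```text
t: 31.13
tcp_pos: [522.2, 90.4, 29.6]
orientation: [0.999, 0.041, 0.0, -0.0]
contact_force: [-0.1, 0.7, -2.7]
gripper_width: 11.4
```

```bash
python3 -c "
from h import *
st()"
```

```text
t 31.13 tcp [522.2  90.4  29.6] yaw(y-axis) -85.3 z [ 0.  0. -1.] F [-0.1  0.7 -2.7] T [ 0.02  0.07 -0.05] w 11.4 q7 [ 0.01  0.57 -0.3   2.    0.28  0.62 -1.97]
```

arm_command:
  plan:
    - {"travel": [2,0,0],"rotation": [0,0,0],"hand": 0}
    - {"travel": [2,0,0],"rotation": [0,0,0],"hand": 0}
    - {"travel": [2,0,0],"rotation": [0,0,0],"hand": 0}
    - {"travel": [0,0,0],"rotation": [0,0,0],"hand": 0}

```text
t: 31.47
tcp_pos: [524.5, 90.4, 29.1]
orientation: [0.999, 0.041, -0.003, 0.001]
contact_force: [-8.8, -0.8, 4.8]
gripper_width: 11.5
```

```bash
python3 -c "
from h import *
st()"
```

```text
t 31.47 tcp [524.5  90.4  29.1] yaw(y-axis) -85.2 z [-0.007 -0.002 -1.   ] F [-8.8 -0.8  4.8] T [-0.21  1.64  0.02] w 11.5 q7 [ 0.01  0.57 -0.3   1.99  0.28  0.63 -1.97]
```

Home. Release, then the last carrier at (408,-331).

arm_command:
  plan:
    - {"travel": [1,0,0],"rotation": [0,0,0],"hand": 0}
    - {"travel": [0,0,0],"rotation": [0,0,0],"hand": 40}
    - {"travel": [0,0,0],"rotation": [0,0,0],"hand": 40}
    - {"travel": [0,0,0],"rotation": [0,0,0],"hand": 40}
    - {"travel": [0,0,-30],"rotation": [0,0,0],"hand": 40}
    - {"travel": [-10,0,-35],"rotation": [0,0,0],"hand": 40}
    - {"travel": [-20,15,-20],"rotation": [0,0,0],"hand": 40}
    - {"travel": [-20,35,0],"rotation": [0,0,0],"hand": 40}
    - {"travel": [-15,38,0],"rotation": [0,0,0],"hand": 40}
    - {"travel": [-10,39,0],"rotation": [0,0,0],"hand": 40}
    - {"travel": [0,0,0],"rotation": [0,0,0],"hand": 40}
    - {"travel": [0,0,0],"rotation": [0,0,0],"hand": 40}

```text
t: 32.47
tcp_pos: [464.9, -44.4, 115.0]
orientation: [0.999, 0.038, 0.001, 0.0]
contact_force: [0.0, 0.8, 0.2]
gripper_width: 40.0
```

```bash
python3 -c "
from h import *
blades()
go(408,-331.3,115,23.3)
c=cam('scene');X=cloud(c)
for r in lugs(c,X): print(r[0].round(1),r[1],r[2].round(1))
"
```

```text
LUG [ 408.  -330.7] from plate [ 407.3 -331.6] yaw 22.6 [('top', [405.9, -329.1], [443.4, -316.1], np.float64(23.2), np.float64(19.2)), ('scene', [410.2, -332.3], [444.9, -316.3], np.float64(22.8), np.float64(24.7))]
LUG [504.2 159.7] from plate [470.8 136.1] yaw 42.5 [('top', [502.1, 161.8], [507.8, 158.8], np.float64(-27.9), np.float64(-27.8)), ('scene', [506.4, 157.7], [492.9, 167.3], np.float64(95.8), np.float64(144.4))]
LUG [506.  281.8] from plate [472.1 276.3] yaw 12.3 [('top', [506.0, 281.8], [511.2, 284.8], np.float64(2.9), np.float64(29.8))]
LUG [508.4 220.6] from plate [478.3 216.8] yaw 9.8 [('top', [508.4, 220.6], [517.7, 223.6], np.float64(5.4), np.float64(17.8))]
LUG [521.1  89.4] from plate [490.9  86.9] yaw 9.8 [('top', [521.1, 89.4], [530.3, 93.7], np.float64(1.7), np.float64(24.8))]
t 32.67 tcp [465.2 -40.2 114.7] yaw(y-axis) -85.1 z [ 0.001  0.001 -1.   ] F [ 0.5 -0.5 -0.4] T [0.04 0.03 0.01] w 40.1 q7 [ 0.31  0.33 -0.35  2.1   0.17  0.73 -1.63]
cur yaw x 4.9 TRAVEL [-81.8 285.2  -0.5] ROTz -18.4 tilt fix x,y [-0.03 -0.04  0.  ] rows>= 8
[371.6 173.6] 64 [507.5 280.6  38.6]
[359.7 183.4] 67 [513.5 216.9  40.2]
[345.  191.7] 69 [507.1 157.1  37.8]
[332.9 205.8] 72 [524.9  85.9  40.1]
[204.7 206.4] 19 [ 251.4 -191.3   25.8]
[191.  263.3] 79 [ 414.6 -333.4   33.9]
```

The slot-2 carrier has been knocked: its lug moved from (521,151) to (507,157). I'll mend it after placing the last carrier.

arm_command:
  plan:
    - {"travel": [-10.2,35.7,0],"rotation": [0,0,0],"hand": 40}
    - {"travel": [-10.2,35.7,0],"rotation": [0,0,0],"hand": 40}
    - {"travel": [-10.2,35.7,0],"rotation": [0,0,0],"hand": 40}
    - {"travel": [-10.2,35.7,0],"rotation": [0,0,0],"hand": 40}
    - {"travel": [-10.2,35.7,0],"rotation": [0,0,0],"hand": 40}
    - {"travel": [-10.2,35.7,0],"rotation": [0,0,0],"hand": 40}
    - {"travel": [-10.2,35.7,0],"rotation": [0,0,0],"hand": 40}
    - {"travel": [-10.2,35.5,0],"rotation": [0,0,-6],"hand": 40}
    - {"travel": [0,0,0],"rotation": [0,0,-6],"hand": 40}
    - {"travel": [0,0,0],"rotation": [0,0,-6],"hand": 40}
    - {"travel": [0,0,0],"rotation": [0,0,0],"hand": 40}
    - {"travel": [0,0,0],"rotation": [0,0,0],"hand": 40}

```text
t: 33.72
tcp_pos: [407.5, -332.0, 114.3]
orientation: [0.981, 0.196, 0.0, -0.0]
contact_force: [0.4, -0.4, -0.3]
gripper_width: 39.9
```

```bash
python3 -c "
from h import *
go(408,-331.3,15.5,23)"
```

```text
t 33.72 tcp [ 407.5 -332.   114.3] yaw(y-axis) -67.3 z [ 0.     0.001 -1.   ] F [ 0.4 -0.4 -0.3] T [ 0.02 -0.04 -0.02] w 39.9 q7 [ 0.87  0.42 -0.3   1.97  0.17  0.78 -0.71]
cur yaw x 22.7 TRAVEL [ 0.7 -0.4 98.8] ROTz -0.3 tilt fix x,y [-0.04 -0.02 -0.  ] rows>= 3
```

arm_command:
  plan:
    - {"travel": [0.8,0,39],"rotation": [0,0,0],"hand": 40}
    - {"travel": [0,0,32],"rotation": [0,0,0],"hand": 40}
    - {"travel": [0,0,20],"rotation": [0,0,0],"hand": 40}
    - {"travel": [0,0,8],"rotation": [0,0,0],"hand": 40}
    - {"travel": [0,0,0],"rotation": [0,0,0],"hand": 40}
    - {"travel": [0,0,0],"rotation": [0,0,0],"hand": 0}
    - {"travel": [0,0,0],"rotation": [0,0,0],"hand": 0}
    - {"travel": [0,0,0],"rotation": [0,0,0],"hand": 0}
    - {"travel": [0,0,0],"rotation": [0,0,0],"hand": 0}
    - {"travel": [0,0,0],"rotation": [0,0,0],"hand": 0}
  newtons: 58

```text
t: 34.55
tcp_pos: [408.0, -333.0, 16.7]
orientation: [0.98, 0.197, 0.0, 0.001]
contact_force: [-0.8, 1.3, 5.5]
gripper_width: 11.7
```

```bash
python3 -c "
from h import *
st()"
```

```text
t 34.55 tcp [ 408.  -333.    16.7] yaw(y-axis) -67.3 z [ 0.001 -0.001 -1.   ] F [-0.8  1.3  5.5] T [ 0.35  0.25 -0.03] w 11.7 q7 [ 0.82  0.58 -0.25  2.01  0.25  0.58 -0.77]
```

arm_command:
  plan:
    - {"travel": [0,0,-20],"rotation": [0,0,0],"hand": 0}
    - {"travel": [0,0,-15],"rotation": [0,0,6],"hand": 0}
    - {"travel": [0,0,-12],"rotation": [0,0,6],"hand": 0}
    - {"travel": [0,0,0],"rotation": [0,0,6],"hand": 0}
    - {"travel": [7.7,-38.4,0],"rotation": [0,0,0],"hand": 0}
    - {"travel": [7.7,-38.4,0],"rotation": [0,0,0],"hand": 0}
    - {"travel": [7.7,-38.4,0],"rotation": [0,0,0],"hand": 0}
    - {"travel": [7.7,-38.4,0],"rotation": [0,0,0],"hand": 0}
    - {"travel": [7.7,-38.4,0],"rotation": [0,0,0],"hand": 0}
    - {"travel": [7.7,-38.4,0],"rotation": [0,0,0],"hand": 0}
    - {"travel": [7.7,-38.4,0],"rotation": [0,0,0],"hand": 0}
    - {"travel": [7.7,-38.4,0],"rotation": [0,0,0],"hand": 0}

```text
t: 35.55
tcp_pos: [443.4, -19.7, 62.9]
orientation: [0.999, 0.041, 0.0, 0.0]
contact_force: [0.6, 0.4, -2.0]
gripper_width: 11.8
```

arm_command:
  plan:
    - {"travel": [7.5,-38.6,0],"rotation": [0,0,0],"hand": 0}
    - {"travel": [0,0,0],"rotation": [0,0,0],"hand": 0}
    - {"travel": [0,0,0],"rotation": [0,0,0],"hand": 0}
    - {"travel": [0,0,0],"rotation": [0,0,0],"hand": 0}

```text
t: 35.88
tcp_pos: [447.7, 17.3, 62.6]
orientation: [0.999, 0.041, -0.0, 0.0]
contact_force: [0.1, -1.3, -1.6]
gripper_width: 11.5
```

```bash
python3 -c "
from h import *
go(449,17.6,33,4.7)
prof()"
```

```text
t 35.88 tcp [447.7  17.3  62.6] yaw(y-axis) -85.3 z [-0.    -0.001 -1.   ] F [ 0.1 -1.3 -1.6] T [-0.02  0.08 -0.02] w 11.5 q7 [ 0.11  0.4  -0.26  2.18  0.18  0.59 -1.77]
cur yaw x 4.7 TRAVEL [ 1.4 -0.2 29.6] ROTz 0.0 tilt fix x,y [ 0.03  0.02 -0.  ] rows>= 1
t 35.88 tcp [447.7  17.3  62.6] yaw(y-axis) -85.3 z [-0.    -0.001 -1.   ] F [ 0.1 -1.3 -1.6] T [-0.02  0.08 -0.02] w 11.5 q7 [ 0.11  0.4  -0.26  2.18  0.18  0.59 -1.77]
tcp [447.7  17.3  62.6] n 353 slope deg 0.1 underside at lug 45.4 tip 45.5 mid y [18.4 20.4 21.1 22.5 24.1]
```

arm_command:
  plan:
    - {"travel": [0,0,12],"rotation": [0,0,0],"hand": 0}
    - {"travel": [0,0,12],"rotation": [0,0,0],"hand": 0}
    - {"travel": [0,0,7.5],"rotation": [0,0,0],"hand": 0}
    - {"travel": [0,0,0],"rotation": [0,0,0],"hand": 0}
    - {"travel": [8,0,0],"rotation": [0,0,0],"hand": 0}
    - {"travel": [8,0,0],"rotation": [0,0,0],"hand": 0}
    - {"travel": [8,0,0],"rotation": [0,0,0],"hand": 0}
    - {"travel": [5,0,0],"rotation": [0,0,0],"hand": 0}
    - {"travel": [0,0,0],"rotation": [0,0,0],"hand": 0}

```text
t: 36.68
tcp_pos: [479.0, 20.3, 31.6]
orientation: [0.999, 0.041, 0.001, -0.0]
contact_force: [0.3, 0.9, -1.9]
gripper_width: 11.2
```

```bash
python3 -c "
from h import *
st()"
```

```text
t 36.68 tcp [479.   20.3  31.6] yaw(y-axis) -85.3 z [ 0.002  0.    -1.   ] F [ 0.3  0.9 -1.9] T [ 0.    0.07 -0.01] w 11.2 q7 [ 0.08  0.49 -0.23  2.12  0.21  0.55 -1.79]
```

arm_command:
  plan:
    - {"travel": [8,0,0],"rotation": [0,0,0],"hand": 0}
    - {"travel": [8,0,0],"rotation": [0,0,0],"hand": 0}
    - {"travel": [8,0,0],"rotation": [0,0,0],"hand": 0}
    - {"travel": [8,0,0],"rotation": [0,0,0],"hand": 0}
    - {"travel": [6,0,0],"rotation": [0,0,0],"hand": 0}
    - {"travel": [3,0,0.5],"rotation": [0,0,0],"hand": 0}
    - {"travel": [3,0,0.5],"rotation": [0,0,0],"hand": 0}
    - {"travel": [2,0,0],"rotation": [0,0,0],"hand": 0}
    - {"travel": [2,0,0],"rotation": [0,0,0],"hand": 0}
    - {"travel": [2,0,0],"rotation": [0,0,0],"hand": 0}
    - {"travel": [2,0,0],"rotation": [0,0,0],"hand": 0}
    - {"travel": [0,0,0],"rotation": [0,0,0],"hand": 0}

```text
t: 37.68
tcp_pos: [529.0, 24.4, 30.1]
orientation: [0.999, 0.041, 0.0, 0.0]
contact_force: [0.1, 0.9, -1.5]
gripper_width: 12.0
```

```bash
python3 -c "
from h import *
st()"
```

```text
t 37.68 tcp [529.   24.4  30.1] yaw(y-axis) -85.3 z [ 0.  0. -1.] F [ 0.1  0.9 -1.5] T [0.04 0.05 0.  ] w 12.0 q7 [ 0.07  0.55 -0.23  2.    0.21  0.61 -1.78]
```

arm_command:
  plan:
    - {"travel": [2,0,0],"rotation": [0,0,0],"hand": 0}
    - {"travel": [2,0,0],"rotation": [0,0,0],"hand": 0}
    - {"travel": [2,0,0],"rotation": [0,0,0],"hand": 0}
    - {"travel": [0,0,0],"rotation": [0,0,0],"hand": 0}

```text
t: 38.02
tcp_pos: [530.3, 24.3, 29.3]
orientation: [0.999, 0.041, -0.005, 0.001]
contact_force: [-10.6, -0.4, 6.5]
gripper_width: 11.6
```

```bash
python3 -c "
from h import *
st()"
```

```text
t 38.02 tcp [530.3  24.3  29.3] yaw(y-axis) -85.3 z [-0.009 -0.002 -1.   ] F [-10.6  -0.4   6.5] T [-0.13  1.99  0.05] w 11.6 q7 [ 0.07  0.56 -0.23  1.99  0.21  0.62 -1.78]
```

arm_command:
  plan:
    - {"travel": [0,0,0],"rotation": [0,0,0],"hand": 40}
    - {"travel": [0,0,0],"rotation": [0,0,0],"hand": 40}
    - {"travel": [0,0,0],"rotation": [0,0,0],"hand": 40}
    - {"travel": [0,0,-30],"rotation": [0,0,0],"hand": 40}
    - {"travel": [-10,0,-35],"rotation": [0,0,0],"hand": 40}
    - {"travel": [-25,15,-20],"rotation": [0,0,0],"hand": 40}
    - {"travel": [-25,30,0],"rotation": [0,0,0],"hand": 40}
    - {"travel": [0,35,0],"rotation": [0,0,0],"hand": 40}
    - {"travel": [0,0,0],"rotation": [0,0,0],"hand": 40}
    - {"travel": [0,0,0],"rotation": [0,0,0],"hand": 40}

```text
t: 38.85
tcp_pos: [482.1, -62.0, 115.8]
orientation: [0.999, 0.039, 0.001, 0.0]
contact_force: [-1.2, 0.2, 0.1]
gripper_width: 39.7
```

```bash
python3 -c "
from h import *
st()
c=cam('scene');X=cloud(c)
for r in lugs(c,X): print(r[0].round(1),r[1],r[2].round(1))
m=(X[...,2]>13)&(X[...,2]<28)&(X[...,0]>460)&(X[...,0]<555)&(X[...,1]>0)&(X[...,1]<320)
save(c,'s5.png',(290,120,420,225),5)
c=cam('top');X=cloud(c);save(c,'t5.png',(220,140,360,245),5)
for r in lugs(c,X): print(r[0].round(1),r[1],r[2].round(1))
"
```

```text
t 38.85 tcp [482.1 -62.  115.8] yaw(y-axis) -85.5 z [ 0.002 -0.001 -1.   ] F [-1.2  0.2  0.1] T [ 0.08 -0.03  0.04] w 39.7 q7 [ 0.28  0.35 -0.26  2.07  0.13  0.74 -1.55]
[371.6 173.6] 63 [507.5 280.5  38.7]
[359.7 183.4] 67 [513.7 216.5  40.4]
[345.1 191.7] 69 [508.  157.8  38.5]
[332.8 205.8] 68 [525.9  85.4  41.7]
[204.4 205.5] 22 [ 251.4 -190.7   33.4]
[318.  218.1] 72 [532.3  19.3  41.3]
[248.  184.6] 21 [582.6 269.5  66.3]
[297.1 203.4] 13 [521.2  89.5  53.2]
[261.4 205.7] 18 [509.2 220.   51.3]
[244. 207.] 15 [503.  282.5  51.3]
```

View pics/t5.png

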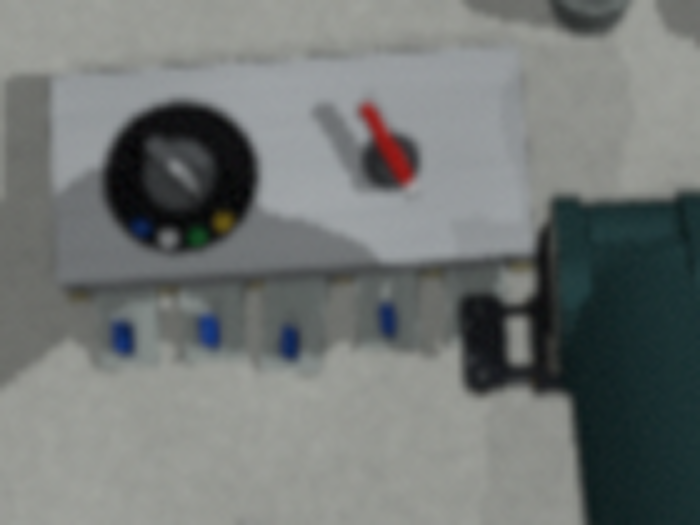

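The slot-2 carrier (lug at px (288,343)) has been pulled out by about 12 mm and yawed. The other four sit in a line. The knob is still at yellow. I'll regrip it and push it home.

arm_command:
  plan:
    - {"travel": [7.2,-37,0],"rotation": [0,0,0],"hand": 40}
    - {"travel": [7.2,-37,0],"rotation": [0,0,0],"hand": 40}
    - {"travel": [7.2,-37,0],"rotation": [0,0,0],"hand": 40}
    - {"travel": [7.2,-37,0],"rotation": [0,0,0],"hand": 40}
    - {"travel": [7.2,-37,0],"rotation": [0,0,0],"hand": 40}
    - {"travel": [7.2,-37,0],"rotation": [0,0,5],"hand": 40}
    - {"travel": [0,0,0],"rotation": [0,0,0],"hand": 40}
    - {"travel": [0,0,0],"rotation": [0,0,0],"hand": 40}
    - {"travel": [0,0,0],"rotation": [0,0,0],"hand": 40}

```text
t: 39.7
tcp_pos: [505.6, 165.7, 114.6]
orientation: [1.0, -0.001, -0.0, 0.0]
contact_force: [0.3, -0.6, 0.8]
gripper_width: 40.1
```

```bash
python3 -c "
from h import *
go(506.5,162.2,29,0)"
```

```text
t 39.7 tcp [505.6 165.7 114.6] yaw(y-axis) -90.1 z [-0.001 -0.    -1.   ] F [ 0.3 -0.6  0.8] T [0.05 0.01 0.01] w 40.1 q7 [-0.14  0.43 -0.29  1.96  0.17  0.78 -2.1 ]
cur yaw x -0.1 TRAVEL [ 1.   3.5 85.6] ROTz -0.1 tilt fix x,y [ 0.03  0.06 -0.  ] rows>= 3
```

arm_command:
  plan:
    - {"travel": [1,3.5,35],"rotation": [0,0,0],"hand": 40}
    - {"travel": [0,0,30],"rotation": [0,0,0],"hand": 40}
    - {"travel": [0,0,15],"rotation": [0,0,0],"hand": 40}
    - {"travel": [0,0,5],"rotation": [0,0,0],"hand": 40}
    - {"travel": [0,0,0],"rotation": [0,0,0],"hand": 40}
    - {"travel": [0,0,0],"rotation": [0,0,0],"hand": 0}
    - {"travel": [0,0,0],"rotation": [0,0,0],"hand": 0}
    - {"travel": [0,0,0],"rotation": [0,0,0],"hand": 0}
    - {"travel": [0,0,0],"rotation": [0,0,0],"hand": 0}
    - {"travel": [0,0,0],"rotation": [0,0,0],"hand": 0}
  newtons: 40

```text
t: 40.53
tcp_pos: [507.8, 161.3, 30.9]
orientation: [1.0, -0.003, 0.001, 0.0]
contact_force: [0.6, -0.3, 3.4]
gripper_width: 11.7
```

```bash
python3 -c "
from h import *
st()"
```

```text
t 40.53 tcp [507.8 161.3  30.9] yaw(y-axis) -90.3 z [ 0.002 -0.    -1.   ] F [ 0.6 -0.3  3.4] T [-0.2  -0.06 -0.07] w 11.7 q7 [-0.17  0.56 -0.25  2.    0.23  0.61 -2.15]
```

arm_command:
  plan:
    - {"travel": [0,0,-1],"rotation": [0,0,0],"hand": 0}
    - {"travel": [0,1.2,0],"rotation": [0,0,-1],"hand": 0}
    - {"travel": [0,1.2,0],"rotation": [0,0,-1],"hand": 0}
    - {"travel": [0,1.2,0],"rotation": [0,0,-1],"hand": 0}
    - {"travel": [0,1.2,0],"rotation": [0,0,-1],"hand": 0}
    - {"travel": [0,1.2,0],"rotation": [0,0,-1],"hand": 0}
    - {"travel": [2,0,0],"rotation": [0,0,0],"hand": 0}
    - {"travel": [2,0,0],"rotation": [0,0,0],"hand": 0}
    - {"travel": [2,0,0],"rotation": [0,0,0],"hand": 0}
    - {"travel": [0,0,0],"rotation": [0,0,0],"hand": 0}

```text
t: 41.37
tcp_pos: [512.0, 155.8, 31.3]
orientation: [0.999, 0.041, -0.002, 0.001]
contact_force: [-5.7, 0.1, 8.5]
gripper_width: 11.7
```

```bash
python3 -c "
from h import *
st()"
```

```text
t 41.37 tcp [512.  155.8  31.3] yaw(y-axis) -85.3 z [-0.003 -0.001 -1.   ] F [-5.7  0.1  8.5] T [-0.17  1.19  0.  ] w 11.7 q7 [-0.14  0.57 -0.27  1.99  0.25  0.63 -2.06]
```

arm_command:
  plan:
    - {"travel": [2,0,0],"rotation": [0,0,0],"hand": 0}
    - {"travel": [2,0,0],"rotation": [0,0,0],"hand": 0}
    - {"travel": [0,0,0],"rotation": [0,0,0],"hand": 0}

```text
t: 41.62
tcp_pos: [514.4, 156.1, 31.5]
orientation: [0.999, 0.041, -0.003, 0.001]
contact_force: [-9.7, -0.6, 14.6]
gripper_width: 11.8
```

```bash
python3 -c "
from h import *
st()
c=cam('scene');X=cloud(c)
for r in lugs(c,X): print(r[0].round(1),r[1],r[2].round(1))
save(c,'s6.png',(290,120,420,225),5)"
```

```text
t 41.62 tcp [514.4 156.1  31.5] yaw(y-axis) -85.3 z [-0.006 -0.002 -1.   ] F [-9.7 -0.6 14.6] T [-0.25  2.28 -0.  ] w 11.8 q7 [-0.14  0.57 -0.27  1.98  0.25  0.63 -2.06]
[293.2 167.3] 62 [301.9 119.9  30.2]
[371.6 173.5] 63 [507.3 280.   39.2]
[359.7 183.5] 65 [514.4 216.   39.1]
[347.7 194.9] 23 [522.2 153.9  34.7]
[332.8 205.9] 70 [525.9  85.9  40.6]
[204.5 205.3] 21 [ 251.4 -190.8   35.3]
[318.  217.9] 74 [531.4  19.5  41.3]
```

View pics/s6.png

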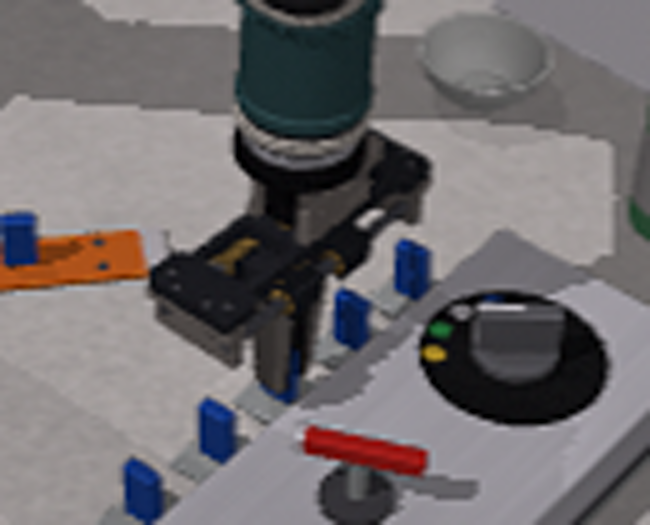

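arm_command:
  plan:
    - {"travel": [0,0,-2],"rotation": [0,0,0],"hand": 0}
    - {"travel": [2,0,0],"rotation": [0,0,0],"hand": 0}
    - {"travel": [2,0,0],"rotation": [0,0,0],"hand": 0}
    - {"travel": [0,0,0],"rotation": [0,0,0],"hand": 0}

```text
t: 42.0
tcp_pos: [521.1, 156.3, 32.5]
orientation: [0.999, 0.041, -0.001, 0.0]
contact_force: [-1.2, -0.1, -2.8]
gripper_width: 11.5
```

```bash
python3 -c "
from h import *
st()"
```

```text
t 42.0 tcp [521.1 156.3  32.5] yaw(y-axis) -85.3 z [-0.001 -0.001 -1.   ] F [-1.2 -0.1 -2.8] T [-0.19  0.7  -0.01] w 11.5 q7 [-0.14  0.57 -0.27  1.97  0.25  0.64 -2.06]
```

arm_command:
  plan:
    - {"travel": [2,0,0],"rotation": [0,0,0],"hand": 0}
    - {"travel": [2,0,0],"rotation": [0,0,0],"hand": 0}
    - {"travel": [0,0,0],"rotation": [0,0,0],"hand": 0}

```text
t: 42.25
tcp_pos: [521.2, 156.3, 32.4]
orientation: [0.999, 0.041, -0.004, 0.001]
contact_force: [-12.4, -1.0, 8.8]
gripper_width: 12.0
```

```bash
python3 -c "
from h import *
st()"
```

```text
t 42.25 tcp [521.2 156.3  32.4] yaw(y-axis) -85.3 z [-0.009 -0.003 -1.   ] F [-12.4  -1.    8.8] T [-0.33  2.79 -0.01] w 12.0 q7 [-0.14  0.58 -0.27  1.96  0.25  0.65 -2.05]
```

arm_command:
  plan:
    - {"travel": [0,0,0],"rotation": [0,0,0],"hand": 40}
    - {"travel": [0,0,0],"rotation": [0,0,0],"hand": 40}
    - {"travel": [0,0,0],"rotation": [0,0,0],"hand": 40}
    - {"travel": [0,0,-30],"rotation": [0,0,0],"hand": 40}
    - {"travel": [-10,0,-35],"rotation": [0,0,0],"hand": 40}
    - {"travel": [-20,30,-20],"rotation": [0,0,0],"hand": 40}
    - {"travel": [-15,35,-20],"rotation": [0,0,0],"hand": 40}
    - {"travel": [0,38,-20],"rotation": [0,0,0],"hand": 40}
    - {"travel": [0,38,0],"rotation": [0,0,-7],"hand": 40}
    - {"travel": [0,0,0],"rotation": [0,0,-7],"hand": 40}
    - {"travel": [0,0,0],"rotation": [0,0,-7],"hand": 40}
    - {"travel": [0,0,0],"rotation": [0,0,-7],"hand": 40}

```text
t: 43.25
tcp_pos: [493.5, 16.5, 157.6]
orientation: [0.96, 0.279, 0.001, 0.001]
contact_force: [0.4, -0.1, -0.3]
gripper_width: 39.8
```

arm_command:
  plan:
    - {"travel": [0,0,0],"rotation": [0,0,-7],"hand": 40}
    - {"travel": [0,0,0],"rotation": [0,0,-7],"hand": 40}
    - {"travel": [0,0,0],"rotation": [0,0,-7],"hand": 40}
    - {"travel": [0,0,0],"rotation": [0,0,-7],"hand": 40}
    - {"travel": [0,0,0],"rotation": [0,0,-7],"hand": 40}
    - {"travel": [0,0,0],"rotation": [0,0,-7],"hand": 40}
    - {"travel": [0,0,0],"rotation": [0,0,-7],"hand": 40}
    - {"travel": [0,0,0],"rotation": [0,0,-7],"hand": 40}
    - {"travel": [0,0,0],"rotation": [0,0,-7],"hand": 40}
    - {"travel": [0,0,0],"rotation": [0,0,-7],"hand": 40}
    - {"travel": [0,0,0],"rotation": [0,0,-7],"hand": 40}
    - {"travel": [0,0,0],"rotation": [0,0,-7],"hand": 40}

```text
t: 44.25
tcp_pos: [493.3, 17.5, 157.4]
orientation: [0.526, 0.851, 0.001, 0.001]
contact_force: [0.4, 0.8, 0.3]
gripper_width: 40.0
```

```bash
python3 -c "
from h import *
go(635.5,91.5,150,30.2)
for n in ('scene','top'):
  c=cam(n);X=cloud(c)
  print(n)
  for r in lugs(c,X): print(r[0].round(1),r[1],r[2].round(1))
  hsv=cv2.cvtColor(c['pixels'],cv2.COLOR_RGB2HSV)
  red=((hsv[...,0]<8)|(hsv[...,0]>172))&(hsv[...,1]>120)&(X[...,2]>90)&(X[...,2]<125)&(X[...,0]>500)&(X[...,1]>0)
  P=X[red]; print('red',red.sum(),P.mean(0).round(1),cv2.minAreaRect(P[:,:2].astype(np.float32)))
"
```

```text
t 44.25 tcp [493.3  17.5 157.4] yaw(y-axis) 26.5 z [ 0.002  0.    -1.   ] F [0.4 0.8 0.3] T [-0.04 -0.15  0.05] w 40.0 q7 [ 0.48  0.37 -0.69  2.    0.31  0.87  0.08]
cur yaw x 116.5 TRAVEL [  2.6 160.2   7.7] ROTz 86.3 tilt fix x,y [0.12 0.06 0.  ] rows>= 13
scene
[291.3 167.6] 24 [299.5 114.5  31.5]
[371.7 173.3] 66 [507.1 280.4  41.3]
[359.7 183.3] 66 [513.9 216.6  39.6]
[346.9 194.3] 73 [520.6 150.8  40.9]
[332.8 205.9] 70 [525.9  85.7  40. ]
[204.5 205.6] 22 [ 251.4 -190.4   30.3]
[318.  217.9] 74 [532.2  19.4  42. ]
red 134 [638.4  87.5 110.6] ((636.77099609375, 89.57792663574219), (65.35835266113281, 16.41394805908203), 33.48988723754883)
top
[248.1 184.8] 17 [582.2 269.3  67.5]
[296.9 203.3] 15 [520.2  89.5  54.2]
[261.4 205.9] 18 [507.6 220.   52.9]
[279.1 204.6] 12 [514.6 155.   52.3]
[244. 207.] 15 [502.7 282.   53.3]
red 47 [634.2  90.5 112.9] ((636.6087036132812, 92.37673950195312), (58.64866256713867, 12.247337341308594), 30.34050941467285)
```

All five lugs are collinear again. On to the clamp.

arm_command:
  plan:
    - {"travel": [0.7,40,0],"rotation": [0,0,0],"hand": 40}
    - {"travel": [0.7,40,0],"rotation": [0,0,0],"hand": 40}
    - {"travel": [0.7,40,0],"rotation": [0,0,0],"hand": 40}
    - {"travel": [0.7,40,0],"rotation": [0,0,-7],"hand": 40}
    - {"travel": [0,0,0],"rotation": [0,0,-7],"hand": 40}
    - {"travel": [0,0,0],"rotation": [0,0,-7],"hand": 40}
    - {"travel": [0,0,0],"rotation": [0,0,-7],"hand": 40}
    - {"travel": [0,0,0],"rotation": [0,0,-7],"hand": 40}
    - {"travel": [0,0,0],"rotation": [0,0,-7],"hand": 40}
    - {"travel": [0,0,0],"rotation": [0,0,-7],"hand": 40}
    - {"travel": [0,0,0],"rotation": [0,0,-7],"hand": 40}
    - {"travel": [0,0,0],"rotation": [0,0,-7],"hand": 40}

```text
t: 45.35
tcp_pos: [635.1, 90.7, 156.9]
orientation: [0.006, 1.0, -0.0, 0.0]
contact_force: [-0.2, -0.5, 0.3]
gripper_width: 40.3
```

arm_command:
  plan:
    - {"travel": [0,0,0],"rotation": [0,0,-7],"hand": 40}
    - {"travel": [0,0,0],"rotation": [0,0,-7],"hand": 40}
    - {"travel": [0,0,0],"rotation": [0,0,-7],"hand": 40}
    - {"travel": [0,0,0],"rotation": [0,0,-7],"hand": 40}
    - {"travel": [0,0,0],"rotation": [0,0,0],"hand": 40}
    - {"travel": [0,0,0],"rotation": [0,0,0],"hand": 40}

```text
t: 45.85
tcp_pos: [634.8, 90.7, 156.6]
orientation: [-0.232, 0.973, 0.0, 0.0]
contact_force: [-0.1, 0.3, -0.2]
gripper_width: 39.9
```

```bash
python3 -c "
from h import *
go(635.5,91.5,90,30.5)"
```

```text
t 45.85 tcp [634.8  90.7 156.6] yaw(y-axis) 116.9 z [-0.  0. -1.] F [-0.1  0.3 -0.2] T [ 0.08 -0.08 -0.01] w 39.9 q7 [ 0.45  0.74 -0.97  1.63  0.67  1.13  1.35]
cur yaw x -153.1 TRAVEL [-1.   0.3 66.6] ROTz -3.6 tilt fix x,y [ 0.02  0.01 -0.  ] rows>= 2
```

arm_command:
  plan:
    - {"travel": [-0.7,0.3,30],"rotation": [0,0,-3.5],"hand": 40}
    - {"travel": [0,0,25],"rotation": [0,0,0],"hand": 40}
    - {"travel": [0,0,11],"rotation": [0,0,0],"hand": 40}
    - {"travel": [0,0,0],"rotation": [0,0,0],"hand": 40}
    - {"travel": [0,0,0],"rotation": [0,0,0],"hand": 0}
    - {"travel": [0,0,0],"rotation": [0,0,0],"hand": 0}
    - {"travel": [0,0,0],"rotation": [0,0,0],"hand": 0}
    - {"travel": [0,0,0],"rotation": [0,0,0],"hand": 0}
    - {"travel": [0,0,0],"rotation": [0,0,0],"hand": 0}
  newtons: 50

```text
t: 46.6
tcp_pos: [636.6, 90.4, 92.2]
orientation: [-0.264, 0.964, -0.001, 0.001]
contact_force: [2.1, -4.2, 3.5]
gripper_width: 11.2
```

```bash
python3 -c "
from h import *
st()"
```

```text
t 46.6 tcp [636.6  90.4  92.2] yaw(y-axis) 120.7 z [ 0.003 -0.002 -1.   ] F [ 2.1 -4.2  3.5] T [-0.69 -0.57  0.02] w 11.2 q7 [ 0.43  0.82 -0.93  1.67  0.75  1.04  1.36]
```

arm_command:
  plan:
    - {"travel": [0,-1,0],"rotation": [0,0,4],"hand": 0}
    - {"travel": [0,0,0],"rotation": [0,0,6],"hand": 0}
    - {"travel": [0,0,0],"rotation": [0,0,6],"hand": 0}
    - {"travel": [0,0,0],"rotation": [0,0,6],"hand": 0}
    - {"travel": [0,0,0],"rotation": [0,0,6],"hand": 0}
    - {"travel": [0,0,0],"rotation": [0,0,6],"hand": 0}
    - {"travel": [0,0,0],"rotation": [0,0,6],"hand": 0}
    - {"travel": [0,0,0],"rotation": [0,0,0],"hand": 0}

```text
t: 47.27
tcp_pos: [636.8, 89.2, 92.2]
orientation: [0.083, 0.997, -0.001, 0.002]
contact_force: [1.3, -3.7, 3.5]
gripper_width: 11.5
```

```bash
python3 -c "
from h import *
st()"
```

```text
t 47.27 tcp [636.8  89.2  92.2] yaw(y-axis) 80.5 z [ 0.003 -0.003 -1.   ] F [ 1.3 -3.7  3.5] T [-0.88 -0.42 -0.1 ] w 11.5 q7 [ 0.34  0.75 -0.78  1.67  0.62  0.98  0.74]
```

arm_command:
  plan:
    - {"travel": [0,-1,0],"rotation": [0,0,6],"hand": 0}
    - {"travel": [0,0,0],"rotation": [0,0,6],"hand": 0}
    - {"travel": [0,0,0],"rotation": [0,0,6],"hand": 0}
    - {"travel": [0,0,0],"rotation": [0,0,6],"hand": 0}
    - {"travel": [0,0,0],"rotation": [0,0,6],"hand": 0}
    - {"travel": [0,0,0],"rotation": [0,0,6],"hand": 0}
    - {"travel": [0,0,0],"rotation": [0,0,6],"hand": 0}
    - {"travel": [0,0,0],"rotation": [0,0,6],"hand": 0}
    - {"travel": [0,0,0],"rotation": [0,0,6],"hand": 0}
    - {"travel": [0,0,0],"rotation": [0,0,6],"hand": 0}
    - {"travel": [0,0,0],"rotation": [0,0,0],"hand": 0}

```text
t: 48.18
tcp_pos: [635.7, 87.8, 92.2]
orientation: [0.569, 0.822, -0.001, 0.001]
contact_force: [-1.6, -5.9, 7.9]
gripper_width: 11.4
```

```bash
python3 -c "
from h import *
st()"
```

```text
t 48.18 tcp [635.7  87.8  92.2] yaw(y-axis) 20.6 z [ 0.001 -0.003 -1.   ] F [-1.6 -5.9  7.9] T [-1.28  0.24 -0.05] w 11.4 q7 [ 0.2   0.67 -0.55  1.69  0.43  0.91 -0.16]
```

arm_command:
  plan:
    - {"travel": [-1,-0.4,0],"rotation": [0,0,6],"hand": 0}
    - {"travel": [0,0,0],"rotation": [0,0,6],"hand": 0}
    - {"travel": [0,0,0],"rotation": [0,0,5],"hand": 0}
    - {"travel": [0,0,0],"rotation": [0,0,5],"hand": 0}
    - {"travel": [0,0,0],"rotation": [0,0,5],"hand": 0}
    - {"travel": [0,0,0],"rotation": [0,0,4],"hand": 0}
    - {"travel": [0,0,0],"rotation": [0,0,4],"hand": 0}
    - {"travel": [0,0,0],"rotation": [0,0,0],"hand": 0}

```text
t: 48.85
tcp_pos: [634.6, 87.7, 92.1]
orientation: [0.789, 0.614, -0.001, 0.001]
contact_force: [-2.8, -4.1, 10.6]
gripper_width: 11.3
```

```bash
python3 -c "
from h import *
s,_=st();print(np.round(s['tau'],1))
c=cam('scene');X=cloud(c)
hsv=cv2.cvtColor(c['pixels'],cv2.COLOR_RGB2HSV)
red=((hsv[...,0]<8)|(hsv[...,0]>172))&(hsv[...,1]>120)&(X[...,2]>90)&(X[...,2]<125)&(X[...,0]>500)&(X[...,1]>0)
P=X[red]; print('red',red.sum(),P.mean(0).round(1),cv2.minAreaRect(P[:,:2].astype(np.float32)))
save(c,'s7.png',(290,120,420,225),5)
"
```

```text
t 48.85 tcp [634.6  87.7  92.1] yaw(y-axis) -14.2 z [-0.001 -0.002 -1.   ] F [-2.8 -4.1 10.6] T [-1.    0.93  0.21] w 11.3 q7 [ 0.1   0.64 -0.41  1.69  0.31  0.88 -0.69]
[ -2.3 -49.7  -7.2 -19.9  -0.7  -1.8  -0.7]
red 58 [631.3  66.1 110.9] ((630.11328125, 69.39874267578125), (16.62560272216797, 33.61628723144531), 5.18745756149292)
```

View pics/s7.png

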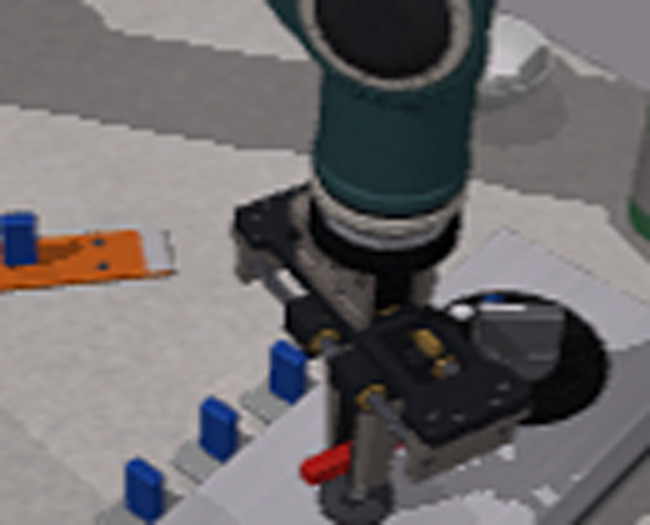

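arm_command:
  plan:
    - {"travel": [0,0,0],"rotation": [0,0,3],"hand": 0}
    - {"travel": [0,0,0],"rotation": [0,0,3],"hand": 0}
    - {"travel": [0,0,0],"rotation": [0,0,0],"hand": 0}
  newtons: 58

```text
t: 49.15
tcp_pos: [634.5, 87.7, 92.2]
orientation: [0.82, 0.572, -0.001, 0.0]
contact_force: [-5.0, -5.0, 11.0]
gripper_width: 11.0
```

```bash
python3 -c "
from h import *
st()"
```

```text
t 49.15 tcp [634.5  87.7  92.2] yaw(y-axis) -20.2 z [-0.001 -0.002 -1.   ] F [-5. -5. 11.] T [-1.    1.    0.25] w 11.0 q7 [ 0.09  0.63 -0.38  1.69  0.29  0.88 -0.77]
```

arm_command:
  plan:
    - {"travel": [0,0,0],"rotation": [0,0,3],"hand": 0}
    - {"travel": [0,0,0],"rotation": [0,0,3],"hand": 0}
    - {"travel": [0,0,0],"rotation": [0,0,0],"hand": 0}

```text
t: 49.4
tcp_pos: [634.3, 87.8, 92.1]
orientation: [0.849, 0.529, -0.001, 0.0]
contact_force: [-5.3, -3.6, 10.5]
gripper_width: 11.4
```

```bash
python3 -c "
from h import *
st()"
```

```text
t 49.4 tcp [634.3  87.8  92.1] yaw(y-axis) -26.2 z [-0.002 -0.002 -1.   ] F [-5.3 -3.6 10.5] T [-0.96  1.13  0.35] w 11.4 q7 [ 0.07  0.63 -0.36  1.7   0.28  0.87 -0.86]
```

arm_command:
  plan:
    - {"travel": [0,0,0],"rotation": [0,0,3],"hand": 0}
    - {"travel": [0,0,0],"rotation": [0,0,3],"hand": 0}
    - {"travel": [0,0,0],"rotation": [0,0,0],"hand": 0}

```text
t: 49.65
tcp_pos: [634.4, 87.8, 92.1]
orientation: [0.875, 0.485, -0.001, 0.001]
contact_force: [-5.3, -3.1, 10.5]
gripper_width: 12.1
```

```bash
python3 -c "
from h import *
st()"
```

```text
t 49.65 tcp [634.4  87.8  92.1] yaw(y-axis) -32.0 z [-0.002 -0.003 -1.   ] F [-5.3 -3.1 10.5] T [-1.05  1.11  1.27] w 12.1 q7 [ 0.05  0.62 -0.34  1.7   0.26  0.87 -0.95]
```

Torque jumped to 1.27 Nm, so the clamp is firm. Release and check.

arm_command:
  plan:
    - {"travel": [0,0,0],"rotation": [0,0,0],"hand": 40}
    - {"travel": [0,0,0],"rotation": [0,0,0],"hand": 40}
    - {"travel": [0,0,0],"rotation": [0,0,0],"hand": 40}
    - {"travel": [0,0,-25],"rotation": [0,0,0],"hand": 40}
    - {"travel": [0,0,-30],"rotation": [0,0,0],"hand": 40}
    - {"travel": [25,-30,-10],"rotation": [0,0,0],"hand": 40}
    - {"travel": [25,-30,0],"rotation": [0,0,0],"hand": 40}
    - {"travel": [25,-30,0],"rotation": [0,0,0],"hand": 40}
    - {"travel": [0,0,0],"rotation": [0,0,0],"hand": 40}
    - {"travel": [0,0,0],"rotation": [0,0,0],"hand": 40}

```text
t: 50.48
tcp_pos: [597.7, 203.9, 155.8]
orientation: [0.874, 0.486, 0.0, -0.001]
contact_force: [0.5, -1.0, -0.3]
gripper_width: 40.0
```

```bash
python3 -c "
from h import *
go(622,244.5,150,44)
for n in ('scene','top'):
  c=cam(n);X=cloud(c)
  print(n)
  for r in lugs(c,X): print(r[0].round(1),r[1],r[2].round(1))
  hsv=cv2.cvtColor(c['pixels'],cv2.COLOR_RGB2HSV)
  red=((hsv[...,0]<8)|(hsv[...,0]>172))&(hsv[...,1]>120)&(X[...,2]>90)&(X[...,2]<125)&(X[...,0]>500)&(X[...,1]>0)
  P=X[red]
  if len(P)>5: print('red',red.sum(),P.mean(0).round(1),cv2.minAreaRect(P[:,:2].astype(np.float32)))
  kn=(X[...,2]>96)&(X[...,2]<112)&(abs(X[...,0]-624)<40)&(abs(X[...,1]-243)<40)
  if kn.sum()>20: print('knob',kn.sum(),cv2.minAreaRect(X[kn][:,:2].astype(np.float32)))
"
```

```text
t 50.48 tcp [597.7 203.9 155.8] yaw(y-axis) -31.9 z [-0.001  0.002 -1.   ] F [ 0.5 -1.  -0.3] T [-0.08 -0.07 -0.06] w 40.0 q7 [-0.1   0.54 -0.38  1.68  0.23  0.97 -1.12]
cur yaw x 58.1 TRAVEL [47.4 -0.8  5.8] ROTz 14.1 tilt fix x,y [-0.09 -0.06  0.  ] rows>= 2
scene
[293.3 167.2] 63 [302.8 120.2  31.3]
[372.2 173.1] 65 [508.9 281.   41.6]
[360.1 183.1] 69 [515.7 216.9  41.5]
[347. 194.] 71 [520.9 151.   43.1]
[333.1 205.4] 72 [527.4  85.6  45.1]
[318.3 217.6] 74 [532.3  19.8  44. ]
red 126 [635.6  83.8 110.6] ((634.3905029296875, 85.43875122070312), (65.62084197998047, 13.51010513305664), 66.90028381347656)
knob 91 ((622.1845092773438, 242.53323364257812), (48.19825744628906, 17.698413848876953), 41.93083953857422)
top
[315.1 201.7] 15 [526.3  24.1  57.9]
[261.2 205.6] 18 [508.3 219.8  56.8]
[244.  206.5] 16 [504.4 282.   53.4]
red 57 [630.4  86.6 112.8] ((630.7905883789062, 86.72822570800781), (61.80482482910156, 11.865882873535156), 65.15457153320312)
```

The clamp held. The bar has turned about 145°, and the lug tops now read z≈57, which means the carriers are pressed flat. The knob is still at yellow (about 42°). Next is the knob, with a 180° wrist swing so the turn to blue stays in range.

arm_command:
  plan:
    - {"travel": [24,-0.4,0],"rotation": [0,0,0],"hand": 50}
    - {"travel": [23.4,-0.4,0],"rotation": [0,0,-6.9],"hand": 50}
    - {"travel": [0,0,0],"rotation": [0,0,-6.9],"hand": 50}
    - {"travel": [0,0,0],"rotation": [0,0,-6.9],"hand": 50}
    - {"travel": [0,0,0],"rotation": [0,0,-6.9],"hand": 50}
    - {"travel": [0,0,0],"rotation": [0,0,-6.9],"hand": 50}
    - {"travel": [0,0,0],"rotation": [0,0,-6.9],"hand": 50}
    - {"travel": [0,0,0],"rotation": [0,0,-6.9],"hand": 50}
    - {"travel": [0,0,0],"rotation": [0,0,-6.9],"hand": 50}
    - {"travel": [0,0,0],"rotation": [0,0,-6.9],"hand": 50}
    - {"travel": [0,0,0],"rotation": [0,0,-6.9],"hand": 50}
    - {"travel": [0,0,0],"rotation": [0,0,-6.9],"hand": 50}

```text
t: 51.58
tcp_pos: [624.8, 237.9, 155.1]
orientation: [0.392, 0.92, -0.001, -0.0]
contact_force: [-0.3, -0.2, -0.1]
gripper_width: 50.0
```

arm_command:
  plan:
    - {"travel": [0,0,0],"rotation": [0,0,-6.9],"hand": 50}
    - {"travel": [0,0,0],"rotation": [0,0,-6.9],"hand": 50}
    - {"travel": [0,0,0],"rotation": [0,0,-6.9],"hand": 50}
    - {"travel": [0,0,0],"rotation": [0,0,-6.9],"hand": 50}
    - {"travel": [0,0,0],"rotation": [0,0,-6.9],"hand": 50}
    - {"travel": [0,0,0],"rotation": [0,0,-6.9],"hand": 50}
    - {"travel": [0,0,0],"rotation": [0,0,-6.9],"hand": 50}
    - {"travel": [0,0,0],"rotation": [0,0,-6.9],"hand": 50}
    - {"travel": [0,0,0],"rotation": [0,0,-6.9],"hand": 50}
    - {"travel": [0,0,0],"rotation": [0,0,-6.9],"hand": 50}
    - {"travel": [0,0,0],"rotation": [0,0,-6.9],"hand": 50}
    - {"travel": [0,0,0],"rotation": [0,0,-6.9],"hand": 50}

```text
t: 52.58
tcp_pos: [624.8, 237.8, 155.0]
orientation: [-0.314, 0.949, -0.0, -0.001]
contact_force: [-0.4, -0.8, 0.2]
gripper_width: 49.9
```

arm_command:
  plan:
    - {"travel": [0,0,0],"rotation": [0,0,-6.9],"hand": 50}
    - {"travel": [0,0,0],"rotation": [0,0,0],"hand": 50}
    - {"travel": [0,0,0],"rotation": [0,0,0],"hand": 50}

```text
t: 52.83
tcp_pos: [624.5, 238.6, 155.0]
orientation: [-0.366, 0.93, -0.0, -0.001]
contact_force: [-0.4, -0.3, -0.5]
gripper_width: 50.2
```

```bash
python3 -c "
from h import *
go(622,244.6,84,44)"
```

```text
t 52.83 tcp [624.5 238.6 155. ] yaw(y-axis) 133.0 z [-0.001 -0.001 -1.   ] F [-0.4 -0.3 -0.5] T [ 0.12 -0.06  0.05] w 50.2 q7 [ 0.21  0.8  -1.    1.56  0.71  1.18  1.39]
cur yaw x -137.0 TRAVEL [-2.4  6.1 71. ] ROTz -1.0 tilt fix x,y [ 0.02 -0.07 -0.  ] rows>= 2
```

arm_command:
  plan:
    - {"travel": [-2.4,6.1,30],"rotation": [0,0,-1],"hand": 50}
    - {"travel": [0,0,26],"rotation": [0,0,0],"hand": 50}
    - {"travel": [0,0,10],"rotation": [0,0,0],"hand": 50}
    - {"travel": [0,0,5],"rotation": [0,0,0],"hand": 50}
    - {"travel": [0,0,0],"rotation": [0,0,0],"hand": 50}
    - {"travel": [0,0,0],"rotation": [0,0,0],"hand": 0}
    - {"travel": [0,0,0],"rotation": [0,0,0],"hand": 0}
    - {"travel": [0,0,0],"rotation": [0,0,0],"hand": 0}
    - {"travel": [0,0,0],"rotation": [0,0,0],"hand": 0}
    - {"travel": [0,0,0],"rotation": [0,0,0],"hand": 0}
    - {"travel": [0,0,0],"rotation": [0,0,0],"hand": 0}
  newtons: 30

```text
t: 53.75
tcp_pos: [623.1, 245.3, 85.5]
orientation: [-0.377, 0.926, -0.001, 0.001]
contact_force: [0.9, -1.2, 3.5]
gripper_width: 13.7
```

```bash
python3 -c "
from h import *
st()"
```

```text
t 53.75 tcp [623.1 245.3  85.5] yaw(y-axis) 134.3 z [ 0.003 -0.002 -1.   ] F [ 0.9 -1.2  3.5] T [-0.04 -0.13  0.  ] w 13.7 q7 [ 0.18  0.88 -0.95  1.6   0.79  1.08  1.36]
```

arm_command:
  plan:
    - {"travel": [0,0,0],"rotation": [0,0,6.6],"hand": 0}
    - {"travel": [0,0,0],"rotation": [0,0,6.6],"hand": 0}
    - {"travel": [0,0,0],"rotation": [0,0,6.6],"hand": 0}
    - {"travel": [0,0,0],"rotation": [0,0,6.6],"hand": 0}
    - {"travel": [0,0,0],"rotation": [0,0,6.6],"hand": 0}
    - {"travel": [0,0,0],"rotation": [0,0,6.6],"hand": 0}
    - {"travel": [0,0,0],"rotation": [0,0,6.6],"hand": 0}
    - {"travel": [0,0,0],"rotation": [0,0,6.6],"hand": 0}
    - {"travel": [0,0,0],"rotation": [0,0,6.6],"hand": 0}
    - {"travel": [0,0,0],"rotation": [0,0,6.6],"hand": 0}
    - {"travel": [0,0,0],"rotation": [0,0,6.6],"hand": 0}
    - {"travel": [0,0,0],"rotation": [0,0,6.6],"hand": 0}

```text
t: 54.75
tcp_pos: [623.3, 242.9, 85.5]
orientation: [0.304, 0.953, -0.002, 0.002]
contact_force: [1.9, -7.8, 2.9]
gripper_width: 14.4
```

arm_command:
  plan:
    - {"travel": [0,0,0],"rotation": [0,0,0],"hand": 0}
    - {"travel": [0,0,0],"rotation": [0,0,0],"hand": 0}
    - {"travel": [0,0,0],"rotation": [0,0,0],"hand": 0}

```text
t: 55.0
tcp_pos: [623.3, 242.8, 85.5]
orientation: [0.301, 0.954, -0.002, 0.002]
contact_force: [1.3, -6.1, 4.0]
gripper_width: 13.9
```

```bash
python3 -c "
from h import *
st()"
```

```text
t 55.0 tcp [623.3 242.8  85.5] yaw(y-axis) 55.0 z [ 0.002 -0.005 -1.   ] F [ 1.3 -6.1  4. ] T [-1.58 -0.48 -0.02] w 13.9 q7 [ 0.02  0.75 -0.66  1.61  0.54  0.97  0.14]
```

Bar at −35°, which is the blue detent. Release and retract.

arm_command:
  plan:
    - {"travel": [0,0,0],"rotation": [0,0,0],"hand": 50}
    - {"travel": [0,0,0],"rotation": [0,0,0],"hand": 50}
    - {"travel": [0,0,0],"rotation": [0,0,0],"hand": 50}
    - {"travel": [0,0,-30],"rotation": [0,0,0],"hand": 50}
    - {"travel": [0,0,-40],"rotation": [0,0,0],"hand": 50}
    - {"travel": [0,0,-35],"rotation": [0,0,0],"hand": 50}
    - {"travel": [25,-30,-20],"rotation": [0,0,0],"hand": 50}
    - {"travel": [25,-30,0],"rotation": [0,0,0],"hand": 50}
    - {"travel": [25,-30,0],"rotation": [0,0,0],"hand": 50}
    - {"travel": [25,-30,0],"rotation": [0,0,0],"hand": 50}
    - {"travel": [0,0,0],"rotation": [0,0,0],"hand": 50}
    - {"travel": [0,0,0],"rotation": [0,0,0],"hand": 50}

```text
t: 56.0
tcp_pos: [471.0, 205.7, 209.1]
orientation: [0.299, 0.954, -0.001, 0.001]
contact_force: [-0.5, 0.2, -0.1]
gripper_width: 50.1
```

```bash
python3 -c "
from h import *
st()
for n in ('scene','top'):
  c=cam(n);X=cloud(c)
  print(n)
  for r in lugs(c,X): print(r[0].round(1),r[1],r[2].round(1))
  hsv=cv2.cvtColor(c['pixels'],cv2.COLOR_RGB2HSV)
  red=((hsv[...,0]<8)|(hsv[...,0]>172))&(hsv[...,1]>120)&(X[...,2]>90)&(X[...,2]<125)&(X[...,0]>500)&(X[...,1]>0)
  P=X[red]
  if len(P)>5: print('red',red.sum(),P.mean(0).round(1),cv2.minAreaRect(P[:,:2].astype(np.float32)))
  kn=(X[...,2]>96)&(X[...,2]<112)&(abs(X[...,0]-624)<40)&(abs(X[...,1]-243)<40)
  if kn.sum()>20: print('knob',kn.sum(),cv2.minAreaRect(X[kn][:,:2].astype(np.float32)))
  save(c,'f_%s.png'%n,(290,120,450,240) if n=='scene' else None,5 if n=='scene' else 1)
"
```

```text
t 56.0 tcp [471.  205.7 209.1] yaw(y-axis) 55.2 z [ 0.001 -0.002 -1.   ] F [-0.5  0.2 -0.1] T [-0.02 -0.17  0.01] w 50.1 q7 [ 0.21  0.37 -0.84  1.9   0.33  1.01  0.2 ]
scene
[293.2 167.2] 61 [301.7 119.9  33. ]
[372.2 173.1] 65 [509.2 280.2  42.2]
[360.  183.2] 70 [514.7 216.8  42. ]
[387.5 180. ] 12 [579.8 270.1  66.4]
[347. 194.] 71 [521.1 151.4  43.1]
[333.1 205.4] 72 [526.9  85.7  43.9]
[318.2 217.6] 72 [532.3  19.7  43.9]
red 128 [635.8  83.5 111.1] ((634.3068237304688, 85.22108459472656), (66.19650268554688, 14.56506633758545), 64.55988311767578)
knob 71 ((622.7153930664062, 242.755859375), (14.320028305053711, 50.70879364013672), 54.57329559326172)
top
[315.1 201.7] 15 [526.5  24.   57.5]
[279.2 203.3] 12 [518.7 154.5  56.6]
[297.  202.8] 14 [519.9  89.4  56.9]
red 58 [630.4  86.6 112.8] ((630.8729248046875, 86.31189727783203), (62.147491455078125, 12.241722106933594), 63.90547561645508)
knob 33 ((628.1670532226562, 236.31370544433594), (13.165058135986328, 26.073753356933594), 50.29998016357422)
```

View pics/f_scene.png

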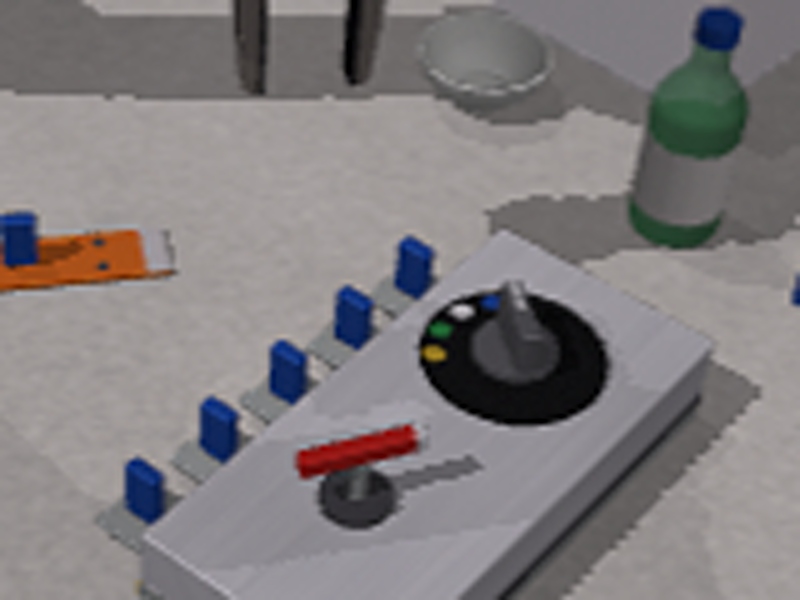

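The picture shows the pointer at the blue mark (px (490,300)). All five lugs sit in one line in front of the slots, from (145,490) to (413,267). The T-handle has turned about 2.5 rad. Handing in.

```bash
python3 -c "
from h import *
print(manip.sign_off())"
```

```text
the job is handed in; nothing more can be done
None
```

I set the honing unit up as asked and handed the job in at about 56 s of the 210 s allowed. No verdict was reported.

**What was done**
1. The selector was turned from green to yellow.
2. All five grey carriers were pushed home, one to a slot. The orange and pink look-alikes were left alone.
3. The T-handle was tightened in a single grasp until it went firm.
4. The selector was then turned to blue.

**What went wrong on the way**
- **Slot 3:** the carrier slipped nose-down by about 4.7° in the grip. I pitched the tool up to level it before inserting.
- **Slot 2:** the carrier was knocked about 12 mm out after it had been seated. I gripped it again and pushed it back. It jammed briefly, then came free and went to a firm stop at about 12 N.

**Last checks**
- **Carriers:** all five lugs are in one line. The three lugs the top camera picked out are 57 mm high, as flat, clamped carriers should be.
- **T-handle:** it turned about 2.5 rad by camera, and torque rose to 1.27 Nm at the end. After release the bar sat about 8° behind where the gripper had been, so it sprang back or slipped a little in the grip. It is still well beyond 1.9 rad.
- **Selector:** the knob bar is at −35°, which is the blue detent within about 0.02 rad.
- **Robot:** clear of everything, with no contact force.

**Not checked:** I could not read the jaw's force on each carrier directly; I judged it from the torque and the lug heights. I did not re-measure the bystander objects at the end; no collision showed in the force readings taken between moves.

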